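# File the sample case in the drawer

## Robot

A 6-joint arm with a two-finger parallel gripper is mounted at the origin on the work surface. World frame = base frame: x ahead of the robot, y to its left, z up, the work surface at z = 0. Lengths are in m, angles in rad, forces in N, time in s.
With the tool pointing down it reaches from about 0.25 to 0.725 m from the base axis. Payload 4 kg.
Tool frame: the origin (TCP) lies midway between the tips of the shut fingers; the grasp point (between the pads) lies 19 mm behind it; z points along the fingers, y is the line along which they close (so a half turn about z gives the same grasp; the last joint's range is limited). The gripper opens to 85 mm and grips with 20 to 120 N. Pads are 22 mm wide; open, the fingers measure 114 mm over their backs; the gripper's body (76 mm by 85 mm) begins 54 mm behind the grasp point. The pads swing forward as they close: fully open they stand 13 mm farther back than shut.
Start: joints at [1.331, 0.241, 0.005, 1.335, 0, 1.571], TCP at [0.119, 0.486, 0.2] pointing down, gripper open.
Joint ranges: [-2.72, 2.72], [-1.05, 1.87], [-1.09, 1.28], [-1.99, 2.15], [-1.42, 1.44], [-3.14, 3.14]. Speed limits (rad/s): [2.79, 2.79, 3.14, 3.14, 3.14, 3.14].

## Interface

Orientations are given as a unit quaternion [x, y, z, w].
In Python, from workcell import monitor, vision, job gives the robot as it stands.
- The arm moves only by the tool move_arm, never from a script. Its argument "moves" is a list that holds one entry, the list of rows, each a list of 5 numbers: the shift along the world's x, y, z in m, then the turn about the world's z in degrees, then the opening in per cent of the stroke, from 0 (shut) to 100 (fully open). In form: [[[x, y, z, turn, gripper], ...]]. A call has 1 to 5 rows; each row is the pose to reach, as a shift and turn from the pose commanded when the call began; what a row does not reach only later rows make up. A row lasts 1/8 s, in which the tool goes at most 62.5 mm and 10.7 degrees, less where a joint would pass 70% of its speed; a pose out of reach is approached as far as the arm can. A call with a gripper value outside its range is refused whole. The fingers move at their own pace and stop on an object; the grip force is fixed at half the most. Time passes only in rows, so rows that repeat a pose let the fingers close. It gives the time, the measured TCP pose, the force, the opening and the grip force at its end, in the units of the state.
- monitor.get_obs(): the state, without advancing time (a new reading comes with each control period).
- vision.camera(name): name is "scene" or "side" or "wrist"; returns a dict with "color" (480x640x3 uint8, red, green, blue), "camera_matrix" (3x3 intrinsics, pixels), "k1" (the pictures are not rectified: a ray, as slopes to the right and down, at radius r is drawn at 1 + k1 r^2 times it, then the intrinsics apply), "eye" and "attitude" of the camera in the world; the wrist camera has in their place "hand_eye" (4x4, takes a point from camera to tool coordinates, whose origin is the TCP and whose axes are the flange's). Camera axes: x right, y up, looking along -z (the intrinsics and any distortion apply to the point x, -y, -z); pixel columns grow to the right and rows downward; lengths in m; the calibration is good to about 2 mm. A picture is of the moment at which its call begins: read the wrist's pose just before it. There is no depth.
- job.job_done(): hands the job in; it is judged then, once.
The state is a dict: "clock": time; "joint_pos": joint angles; "joint_vel": joint speeds; "tau": joint torques, N m; "eef_pos": TCP position; "tool_rot": TCP orientation; "ft_force": force on the tool from outside, world axes, zero at the start; "ft_torque": the same for the moment, N m; "grip_width": finger opening in m; "grasp_force": force on a finger pad.
Only numpy, scipy, OpenCV 4.12 (cv2) and the standard library are available. Lean on these libraries where they do the work, as an engineer would, in place of code of your own. Each camera call takes 0.05 s, during which the arm holds its last target. There are 200 camera calls.

## Task

Pull the blue-fronted drawer of the grey sample cabinet out to its stop. Then take the flat orange sample case off its sloped rest and stand it upright on one of its short ends in the drawer's one free bay (the empty gap between the two white dividers), on the bay floor and not leaning. Leave the drawer fully out and the case standing free, and leave the rollers, the bottle and the red basket where they are.

Things in the scene. Friction and masses are not known exactly. Their poses are not given: they have to be found in the camera images.
- cabinet_front (a point): Middle of the top front edge of the cabinet's carcass, just behind the shut drawer front. Grey steel cabinet fixed to the bench, 170 wide (y), 235 deep behind this edge (x), 150 mm high. x points from front to back: the drawer slides out along -x; the cabinet may stand turned. Steel trays 35 mm high are fixed on its top from 120 mm behind this edge.
- drawer (a joint): Drawer slide, m: 0 shut, 0.165 at its stop; may start ajar. About 3 N moves it; it stays where left. Above the bench: side walls reach 60 mm; drawer front (15 mm thick) spans 4 to 144 mm. Inside, from the front: two full parts boxes (tops below 60 mm), white divider, free bay, white divider, two more full boxes mostly left inside the cabinet.
- drawer_handle (a point): Middle of the drawer's bar handle: a round level steel bar, 12 mm thick, 90 mm long along the cabinet's y, its axis 40 mm in front of the drawer front, on two 8 mm posts 80 mm apart. The axis is 120 mm above the bench, 30 mm below the cabinet's top. Moves with the drawer; axes as the cabinet's.
- bay (a point): Where the centre of the free bay's floor lies once the drawer is at its stop: a fixed point, 47 mm in front of the cabinet's front edge; axes as the cabinet's. Before that the bay is further back by the travel left. The bay is 46 mm along x (between dividers) by 128 mm along y; floor 20 mm above the bench; dividers 40 mm high; 118 mm behind the drawer front.
- sample_case: Flat closed orange case, white paper patch on its upper face, black seam, 100 long (x) x 64 wide (y) x 24 thick (z) mm, rigid, about 0.2 kg, lying loose on the sloped rest. Origin: centre of its under face, 12 mm below its centre; x along its length towards the end that starts higher; z out of the patched face. Either short end may go down in the bay, either large face may look to the front.
- inspection_rest: Dark sloped rest fixed to the bench, which holds the case at 40 degrees: its low end nearer the robot against a lip that stands 12 mm proud of the slope. Slope plate, lip and props are 46 mm wide at most, so the case overhangs 9 mm each side; base plate 120 (x) x 100 (y) x 12 mm. Origin: centre of its underside; x towards the high end. The case's high end is about 84 to 103 mm above the bench.
- roller_a: Black rubber roller, 56 mm across, 28 mm high, standing on the bench near the robot; to be left alone. Origin: centre of its underside.
- roller_b: Another such roller, beyond the rest; to be left alone.
- bottle: Clear bottle with a white cap, 66 mm across, 140 mm high, to be left alone. Origin: centre of its underside.
- red_basket: Open red basket, 150 (x) x 110 (y) x 50 mm high, to the left; to be left alone. Origin: centre of its underside.
Mind the look-alikes: they are no part of the job. There is more than one size of the sample_case; the job needs the middle-sized.

How it is judged:
By the outcome, as a careful person would: the job done as asked, in the order asked, and still so for the second after the job is handed in, with the robot touching nothing.
It also fails if it takes over 64 s, if anything falls off the work surface, if the arm or the gripper's body presses on something with over 40 N, if the wrist force passes 120 N, or if a joint passes its speed limit or range.

## Working session

There is one attempt and no reset: what is moved stays moved. The work goes in short steps, Python scripts to look and compute and a tool call to move; the robot and the scene stay as the last step left them, time stands still between calls to the robot, and variables do not carry over. Pictures are saved under pics/ and viewed, at most 10 in all, crops included, and the job is handed in when it is done.

Besides the shell and the picture viewer there is one more tool, called after ">>>" in YAML: its name, and indented under it one key for each argument. move_arm: Moves the arm, as the interface text tells. Its arguments: {"type":"object","properties":{"moves":{"type":"array","items":{"type":"array","items":{"type":"array","items":{"type":"number"}}}}},"required":["moves"]}

```bash
ls; mkdir -p pics
cat > h.py <<'E'
import numpy as np, cv2
from scipy.spatial.transform import Rotation as R
from workcell import monitor, vision, job
def snap(name,fn=None):
    o=monitor.get_obs(); c=vision.camera(name)
    if fn: cv2.imwrite(fn,cv2.cvtColor(c["color"],cv2.COLOR_RGB2BGR))
    return c,o
E
python3 - <<'E'
from h import *
for n in ("scene","side","wrist"):
    c,o=snap(n,f"pics/{n}0.png")
    print(n,{k:(v.tolist() if hasattr(v,'tolist') else v) for k,v in c.items() if k!="color"})
    np.savez(f"{n}0.npz",color=c["color"])
print(o)
E
```

```text
pics
scene {'camera_matrix': [[533.070153113429, 0.0, 321.7614475749524], [0.0, 533.070153113429, 237.14913868765842], [0.0, 0.0, 1.0]], 'k1': -0.07401129099252747, 'eye': [1.0590482067131757, 0.3388721472908246, 1.040896815873208], 'attitude': [0.15632854753047515, 0.21519706253344292, 0.7767417371588559, 0.570897436725225]}
side {'camera_matrix': [[490.3100433961649, 0.0, 320.15856486849907], [0.0, 490.3100433961649, 228.70546134985105], [0.0, 0.0, 1.0]], 'k1': -0.06655703355959612, 'eye': [0.23886297188900935, -0.5036847726181853, 0.8722663262876384], 'attitude': [0.3648818580310139, -0.07993046256211646, -0.19032956769049378, 0.9078805023224096]}
wrist {'camera_matrix': [[351.7203444800808, 0.0, 317.63760851365134], [0.0, 351.7203444800808, 233.7697096498526], [0.0, 0.0, 1.0]], 'k1': 0.0035571342896936024, 'hand_eye': [[0.0006145507703645928, 0.945804330913064, 0.3247364931039342, 0.08457407781443495], [0.9999997946753358, -0.0005222744310446781, -0.0003713202178859743, -0.00013546921723373018], [-0.0001815947030568093, 0.3247366546226488, -0.9458044576802617, -0.1742034514605705], [0.0, 0.0, 0.0, 1.0]]}
{'clock': 0.1, 'joint_pos': array([1.33101392e+00, 2.41318074e-01, 3.87091785e-03, 1.33521627e+00,
       1.09060691e-05, 1.57080357e+00]), 'joint_vel': array([-0.0009287 , -0.00154454,  0.00209622,  0.00025232,  0.00310344,
        0.00029346]), 'tau': array([ 3.09190250e-05, -3.73138082e+01,  2.53009826e+01,  1.09036415e-02,
       -9.70493488e-05, -9.11811043e-06]), 'eef_pos': array([0.11859363, 0.4850885 , 0.19901638]), 'tool_rot': array([ 1.19607742e-01,  9.92820788e-01, -9.26197320e-04, -1.17067079e-04]), 'ft_force': array([ 0.44798204, -0.50581204, -0.30271105]), 'ft_torque': array([-0.02133782,  0.05259015, -0.02364337]), 'grasp_force': 0.0, 'grip_width': 0.08497927796558379}
```

View pics/scene0.png

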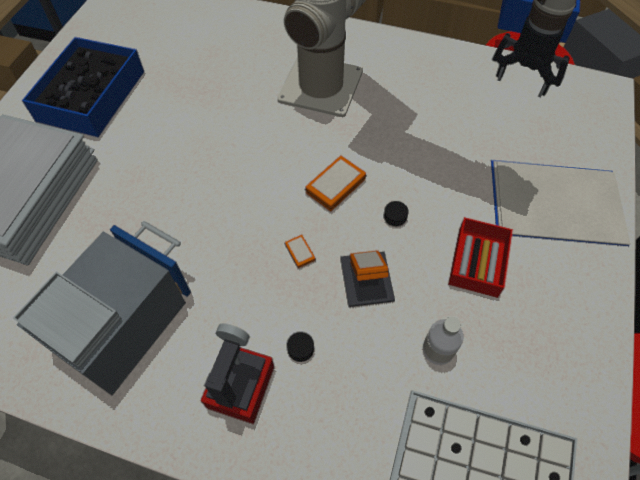

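View pics/side0.png

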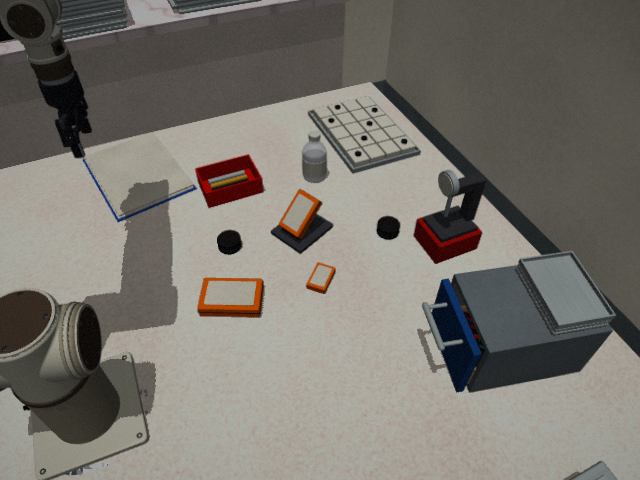

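Cases that could be mistaken for each other in the scene view: a large flat one at (336,182), a small flat one at (300,251), and the one on the dark rest at (370,262). By the description it's the middle-sized one on the rest. The drawer front (blue) is at about (150,258), its handle at (160,235), and the side view shows it ajar. Next are close crops to check the choice and read the corners.

```bash
cat >> h.py <<'E'
def ray(c,u,v,o=None):
    K=c["camera_matrix"]; d=np.array([(u-K[0,2])/K[0,0],(v-K[1,2])/K[1,1]])
    s=cv2.undistortPoints(np.array([[[u,v]]],float),K,np.array([c["k1"],0,0,0,0.]))[0,0]
    d=np.array([s[0],-s[1],-1.])
    if "eye" in c: return np.array(c["eye"]),R.from_quat(c["attitude"]).apply(d)
    H=np.array(c["hand_eye"]); T=R.from_quat(o["tool_rot"])
    return np.array(o["eef_pos"])+T.apply(H[:3,3]), T.apply(H[:3,:3]@d)
def onz(c,u,v,z,o=None):
    e,d=ray(c,u,v,o); return e+d*(z-e[2])/d[2]
def tri(r1,r2):
    (a,d),(b,f)=r1,r2
    s=np.linalg.lstsq(np.c_[d,-f],b-a,rcond=None)[0]
    p,q=a+d*s[0],b+f*s[1]; return (p+q)/2,np.linalg.norm(p-q)
E
python3 - <<'E'
from h import *
a=cv2.imread("pics/scene0.png"); b=cv2.imread("pics/side0.png")
def crop(i,x,y,w,h,s):
    o=cv2.resize(i[y:y+h,x:x+w],None,fx=s,fy=s,interpolation=cv2.INTER_CUBIC)
    for k in range(0,w,20): cv2.putText(o,str(x+k),(k*s,9),0,.3,(0,0,255)); cv2.line(o,(k*s,10),(k*s,14),(0,0,255))
    for k in range(0,h,20): cv2.putText(o,str(y+k),(0,k*s+3),0,.3,(0,0,255))
    return o
A=crop(a,100,210,100,150,4); B=crop(a,330,240,100,75,4); C=crop(b,260,180,100,75,4)
cv2.imwrite("pics/crop1.png",np.hstack([A,np.vstack([B,C])]))
for n,i in (("scene",a),("side",b)):
    hsv=cv2.cvtColor(i,cv2.COLOR_BGR2HSV)
    m=cv2.inRange(hsv,(5,150,80),(20,255,255))
    for c in cv2.findContours(m,cv2.RETR_EXTERNAL,cv2.CHAIN_APPROX_NONE)[0]:
        if cv2.contourArea(c)>60: print(n,cv2.contourArea(c),cv2.approxPolyDP(c,3,True)[:,0].tolist())
E
```

```text
scene 406.0 [[379, 252], [384, 264], [359, 268], [353, 254], [350, 255], [358, 280], [387, 276]]
scene 494.5 [[301, 235], [285, 242], [298, 266], [314, 258]]
scene 1491.5 [[341, 156], [306, 186], [329, 206], [365, 174]]
side 96.5 [[200, 313], [259, 316]]
side 1965.0 [[204, 278], [199, 311], [258, 312], [261, 279]]
side 496.0 [[317, 263], [307, 288], [324, 293], [334, 267]]
side 950.5 [[300, 189], [279, 223], [296, 236], [319, 201]]
```

View pics/crop1.png

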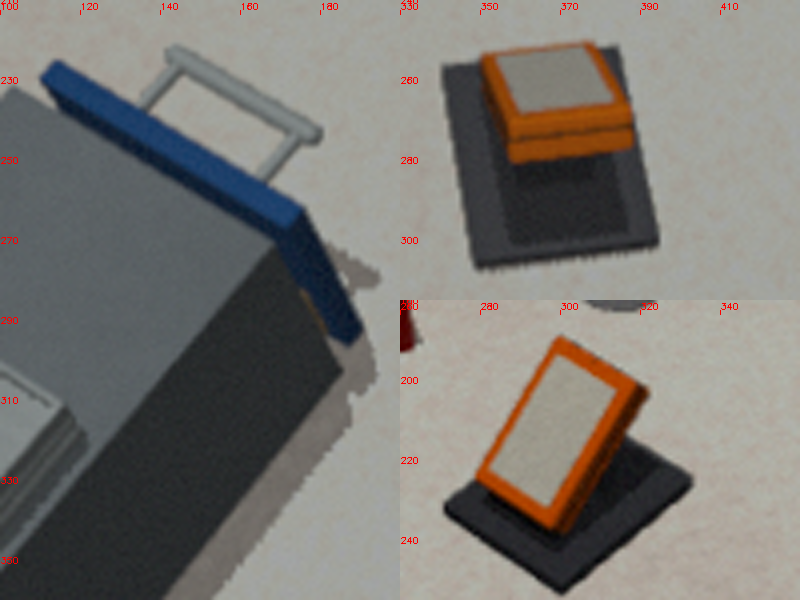

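The case on the rest (scene about (370,262), side about (299,213)) has the patch, the seam and the middle size, so that's the right one. The crop also shows the carcass top front edge from (103,232) to (169,270), the handle bar from (143,223) to (179.5,243), and the drawer front's top corners.

Run:
```python
from h import *
s,_=snap("scene"); d,_=snap("side")
f=lambda p,q:(100+p/4,210+q/4)
L=onz(s,*f(12,88),.15);Rr=onz(s,*f(276,241),.15)
print("carc",L,Rr,np.linalg.norm(L-Rr), "yaw",np.degrees(np.arctan2(*(L-Rr)[[1,0]])))
h1=onz(s,*f(175,53),.12);h2=onz(s,*f(317,130),.12)
print("handle",h1,h2,np.linalg.norm(h1-h2),(h1+h2)/2, np.degrees(np.arctan2(*(h1-h2)[[1,0]])))
g1=onz(s,*f(58,62),.144);g2=onz(s,*f(305,208),.144); print("front",g1,g2,np.linalg.norm(g1-g2),np.degrees(np.arctan2(*(g1-g2)[[1,0]])))
P={}
for n,a,b in (("H+",(388,264.5),(299,189)),("H-",(357.5,269),(319.5,203)),("L+",(378,250.5),(279,225)),("L-",(350,253.5),(298,238))):
    P[n],e=tri(ray(s,*a),ray(d,*b)); print(n,P[n].round(4),round(e,4))
N=np.linalg.norm
print(N(P["H+"]-P["L+"]),N(P["H-"]-P["L-"]),N(P["H+"]-P["H-"]),N(P["L+"]-P["L-"]))
x=P["H+"]+P["H-"]-P["L+"]-P["L-"];y=P["H+"]-P["H-"]+P["L+"]-P["L-"]
print("centre",sum(P.values())/4,"yaw",np.degrees(np.arctan2(x[1],x[0])),np.degrees(np.arctan2(-y[0],y[1])),"pitch",np.degrees(np.arctan2(x[2],np.hypot(x[0],x[1]))))
```

```text
carc [ 0.67001754 -0.24121611  0.15      ] [ 0.7075646  -0.07672045  0.15      ] 0.16872641363449906 yaw -102.85780510287795
handle [ 0.61245766 -0.18905098  0.12      ] [ 0.63232421 -0.09834953  0.12      ] 0.09285166387640117 [ 0.62239093 -0.14370026  0.12      ] -102.3545218526372
front [ 0.6466969  -0.23014579  0.144     ] [ 0.68476118 -0.0738817   0.144     ] 0.16083331255445807 -103.69003317179694
H+ [0.5479 0.3123 0.1023] 0.0038
H- [0.5742 0.2555 0.0968] 0.0071
L+ [0.4832 0.2821 0.0346] 0.002
L- [0.5086 0.2257 0.0341] 0.0032
0.09839728527666708 0.0954797240586913 0.06286720685670451 0.0618573753817889
centre [0.5284698  0.26891496 0.06694714] yaw 24.7044647559046 24.601053604808985 pitch 42.27686362746061
```

Cabinet yaw is about -12.7° and its front edge midpoint is at (0.689,-0.159). The handle is at (0.622,-0.144), so the drawer is about 13 mm ajar. The bay will be at (0.643,-0.1485). Edge lengths come out at 169, 93 and 161 mm, which fits. The case's yaw is 24.6°, with its top face centred at (0.5285,0.269,0.067). I'm moving over the handle.

>>> move_arm:
  moves:
    - [[0.038,-0.048,0.01,-9,45],[0.076,-0.096,0.02,-18,45],[0.114,-0.144,0.02,-27,45],[0.152,-0.192,0.02,-36,45],[0.19,-0.24,0.02,-45,45]]

```text
clock: 0.88
eef_pos: [0.3097, 0.2442, 0.22]
tool_rot: [0.492, 0.87, 0.0, 0.0]
ft_force: [0.9, 0.1, 0.2]
grip_width: 0.0385
grasp_force: 0.0
```

>>> move_arm:
  moves:
    - [[0.038,-0.048,0,-9,45],[0.076,-0.096,0,-18,45],[0.114,-0.144,0,-27,45],[0.152,-0.192,0,-36,45],[0.19,-0.24,0,-44,45]]

```text
clock: 1.5
eef_pos: [0.4998, 0.0039, 0.2199]
tool_rot: [0.783, 0.622, 0.0, 0.0]
ft_force: [0.4, 1.5, 0.2]
grip_width: 0.0384
grasp_force: 0.0
```

>>> move_arm:
  moves:
    - [[0.038,-0.048,0,0,45],[0.076,-0.096,0,0,45],[0.123,-0.149,0,0,45],[0.123,-0.149,0,0,45]]

```text
clock: 2.0
eef_pos: [0.6229, -0.1467, 0.2168]
tool_rot: [0.782, 0.623, -0.001, -0.001]
ft_force: [-0.2, 0.7, -0.3]
grip_width: 0.0384
grasp_force: 0.0
```

Run:
```python
from h import *
c,o=snap("wrist","pics/w1.png")
T=R.from_quat(o["tool_rot"]).as_matrix()
print(o["clock"],o["eef_pos"],T[:,1],np.degrees(np.arctan2(T[1,1],T[0,1])),o["joint_pos"].round(3),o["grip_width"])
```

```text
2.0 [ 0.62291566 -0.14668747  0.21680365] [ 0.97444962 -0.22458894 -0.0027824 ] -12.97875850854645 [-0.231  0.531  0.478  1.52  -0.     1.566] 0.03841342819661493
```

View pics/w1.png

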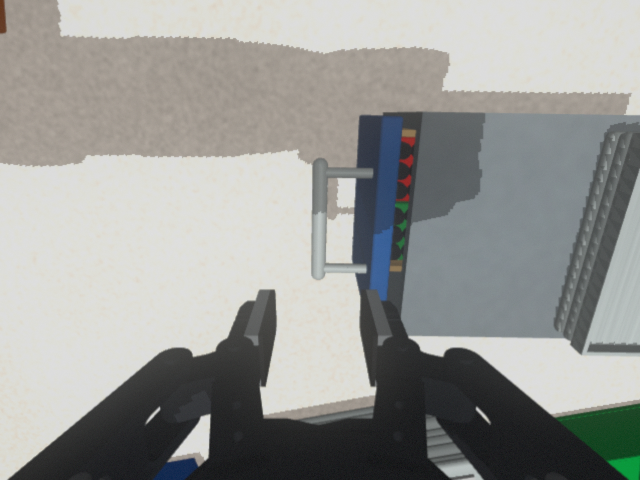

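The wrist view shows the bar from (320,160) to (318,278), centred between the fingers and parallel to the pads. I'll check its position from this view.

Run:
```python
from h import *
c,o=snap("wrist")
a=onz(c,320.5,158,.12,o);b=onz(c,318.5,279,.12,o);print(a,b,(a+b)/2,np.linalg.norm(a-b))
a=onz(c,386,113,.15,o);print("carc left front corner +y",a)
a=onz(c,413,113,.15,o);print("alt",a); print(onz(c,386,335,.15,o))
```

```text
[ 0.63502423 -0.09602548  0.12      ] [ 0.61092036 -0.19492447  0.12      ] [ 0.62297229 -0.14547497  0.12      ] 0.10179394190405128
carc left front corner +y [ 0.68345943 -0.07392481  0.15      ]
alt [ 0.70051878 -0.0778375   0.15      ]
[ 0.65616463 -0.24114731  0.15      ]
```

>>> move_arm:
  moves:
    - [[0,0.001,-0.05,0,45],[0,0.001,-0.1,0,45],[0,0.001,-0.118,0,45],[0,0.001,-0.118,0,0],[0,0.001,-0.118,0,0]]

```text
clock: 2.72
eef_pos: [0.6225, -0.1415, 0.104]
tool_rot: [0.781, 0.625, 0.001, 0.001]
ft_force: [0.8, 0.1, -0.7]
grip_width: 0.0026
grasp_force: 0.0
```

>>> move_arm:
  moves:
    - [[0,0,0,0,0],[0,0,0,0,0]]

```text
clock: 2.98
eef_pos: [0.6225, -0.1424, 0.1032]
tool_rot: [0.781, 0.624, 0.001, 0.001]
ft_force: [0.2, -0.1, 0.1]
grip_width: 0.0001
grasp_force: 0.0
```

The fingers closed on nothing, so I'm looking again.

Run:
```python
from h import *
c,o=snap("wrist"); s,_=snap("side"); q,_=snap("scene")
i=np.hstack([cv2.resize(c["color"],(400,300)),cv2.resize(s["color"][230:410,380:620],(400,300),interpolation=cv2.INTER_CUBIC)])
j=cv2.resize(q["color"][190:310,70:230],(400,300),interpolation=cv2.INTER_CUBIC)
cv2.imwrite("pics/w2.png",cv2.cvtColor(np.vstack([i,np.hstack([j,j*0])]),cv2.COLOR_RGB2BGR))
```

```text
(no output)
```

View pics/w2.png

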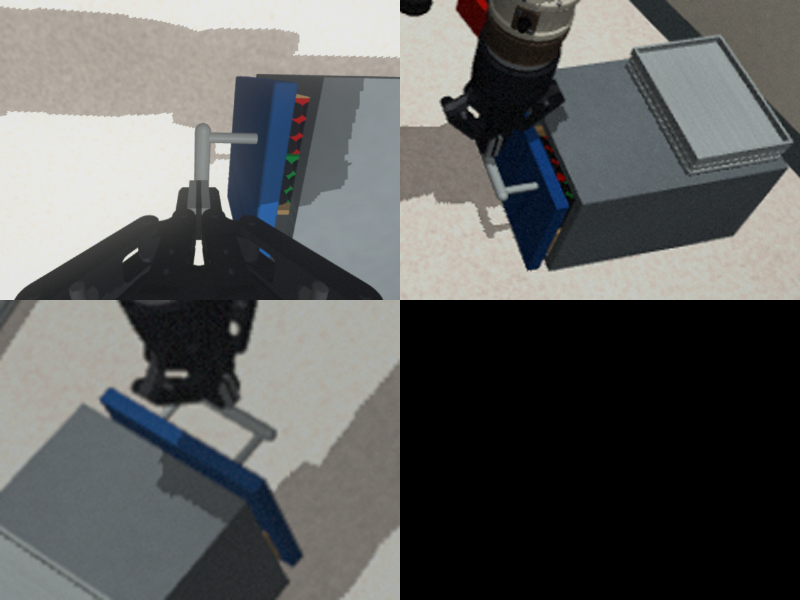

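The shut fingertips appear at or above the bar: in the wrist panel the bar runs behind the tips at about (200,180). I'll triangulate the bar from the fixed views and compare.

Run:
```python
from h import *
s,_=snap("scene"); d,_=snap("side"); w,o=snap("wrist")
b=cv2.imread("pics/side0.png"); g=cv2.cvtColor(b,cv2.COLOR_BGR2HSV)
print("hi +y",tri(ray(s,179.25,242.5),ray(d,427,305)),"-y",tri(ray(s,143.75,223.25),ray(d,441,357)))
T=R.from_quat(o["tool_rot"]); H=np.array(w["hand_eye"]); K=w["camera_matrix"]
def proj(p):
    q=H[:3,:3].T@(T.inv().apply(np.array(p)-o["eef_pos"])-H[:3,3]); return K[0,2]+K[0,0]*q[0]/-q[2],K[1,2]-K[1,1]*q[1]/-q[2]
print("tcp px",proj(o["eef_pos"]), "bar+y px",proj([.6333,-.0995,.12]),"grasp",proj(o["eef_pos"]+[0,0,.019]))
print(o["eef_pos"],o["ft_force"])
# bar end seen in wrist now at about (327,198); height for consistency
for z in (.10,.12,.14): print(z,onz(w,326,200,z,o))
```

```text
hi +y (array([ 0.63520694, -0.10101216,  0.12021329]), np.float64(0.007845719419555183)) -y (array([ 0.60717721, -0.19881656,  0.10592119]), np.float64(0.004575551152132191))
tcp px (np.float64(318.9653752621468), np.float64(275.1607264570766)) bar+y px (np.float64(323.0813967978653), np.float64(204.21030262168347)) grasp (np.float64(319.08570830656737), np.float64(291.91860332736746))
[ 0.62181288 -0.14239147  0.10190545] [ 0.86953134 -0.44369354  0.2350039 ]
0.1 [ 0.63442713 -0.10265596  0.1       ]
0.12 [ 0.63501633 -0.09787221  0.12      ]
0.14 [ 0.63560553 -0.09308846  0.14      ]
```

```bash
cat >> h.py <<'E'
def proj(c,p):
    q=R.from_quat(c["attitude"]).inv().apply(np.array(p)-c["eye"]); x,y=q[0]/-q[2],-q[1]/-q[2]
    f=1+c["k1"]*(x*x+y*y); K=c["camera_matrix"]; return np.array([K[0,2]+K[0,0]*x*f,K[1,2]+K[1,1]*y*f])
E
python3 - <<'E'
from h import *
s,o=snap("scene"); d,_=snap("side")
e=o["eef_pos"]
print("scene crop px",(proj(s,e)-[70,190])*2.5+[0,300],"side crop",(proj(d,e)-[380,230])*[400/240,300/180]+[400,0])
A=cv2.resize(s["color"][195:275,90:197],None,fx=7,fy=7,interpolation=cv2.INTER_CUBIC)
p=((proj(s,e)-[90,195])*7).astype(int); cv2.circle(A,tuple(p),4,(255,0,255),2)
B=cv2.resize(d["color"][280:380,400:500],None,fx=5,fy=5,interpolation=cv2.INTER_CUBIC)[:560]
p=((proj(d,e)-[400,280])*5).astype(int); cv2.circle(B,tuple(p),4,(255,0,255),2)
B=cv2.copyMakeBorder(B,0,60,0,0,cv2.BORDER_CONSTANT)
I=np.hstack([A,B]); f=800/I.shape[1]
cv2.imwrite("pics/z.png",cv2.cvtColor(cv2.resize(I,None,fx=f,fy=f),cv2.COLOR_RGB2BGR))
E
```

```text
scene crop px [235.61861747 418.10858532] side crop [481.78746894 166.1885978 ]
```

View pics/z.png

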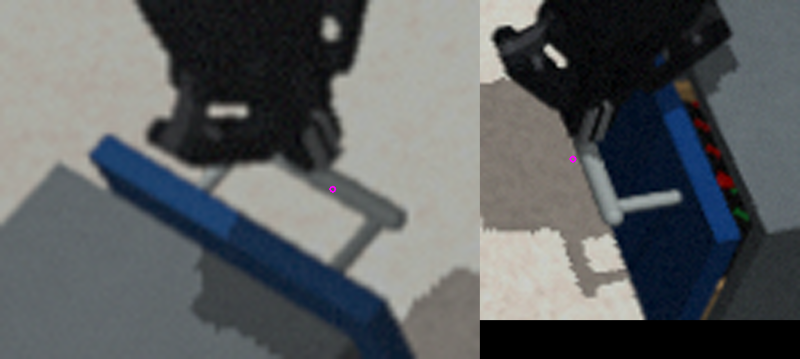

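Both fixed views put the pad tips at the bar's top, about 10 mm short of the nominal TCP. The fingers closed just above the bar. I'll open, go 15 mm lower and close again.

>>> move_arm:
  moves:
    - [[0,0,0.03,0,45],[0,0,0.03,0,45],[0,0,0.03,0,45],[0,0,0,0,45],[0,0,-0.015,0,45]]

```text
clock: 4.0
eef_pos: [0.6199, -0.1419, 0.084]
tool_rot: [0.781, 0.624, -0.001, -0.002]
ft_force: [-0.6, 0.9, 1.0]
grip_width: 0.0384
grasp_force: 0.0
```

>>> move_arm:
  moves:
    - [[0,0,0,0,45],[0,0,0,0,0],[0,0,0,0,0],[0,0,0,0,0],[0,0,0,0,0]]

```text
clock: 4.62
eef_pos: [0.623, -0.1426, 0.0881]
tool_rot: [0.781, 0.624, 0.001, 0.001]
ft_force: [1.0, -0.1, 3.4]
grip_width: 0.0088
grasp_force: 58.9
```

Gripped at 59 N. I'm pulling along -x of the cabinet.

>>> move_arm:
  moves:
    - [[-0.01,0.0023,0,0,0],[-0.0293,0.0067,0,0,0],[-0.0488,0.0111,0,0,0],[-0.0683,0.0155,0,0,0],[-0.0878,0.02,0,0,0]]

```text
clock: 5.25
eef_pos: [0.5348, -0.1206, 0.0881]
tool_rot: [0.781, 0.625, 0.003, 0.0]
ft_force: [4.4, 4.1, 5.2]
grip_width: 0.0088
grasp_force: 59.8
```

>>> move_arm:
  moves:
    - [[-0.0195,0.0044,0,0,0],[-0.034,0.0077,0,0,0],[-0.044,0.01,0,0,0],[-0.05,0.0114,0,0,0],[-0.053,0.0121,0,0,0]]

```text
clock: 5.88
eef_pos: [0.482, -0.1075, 0.088]
tool_rot: [0.781, 0.625, 0.003, -0.001]
ft_force: [4.6, 6.3, 5.2]
grip_width: 0.0086
grasp_force: 59.9
```

>>> move_arm:
  moves:
    - [[-0.003,0.0007,0,0,0],[-0.006,0.0014,0,0,0],[-0.008,0.0018,0,0,0],[-0.01,0.0023,0,0,0]]

```text
clock: 6.38
eef_pos: [0.4746, -0.1057, 0.0881]
tool_rot: [0.781, 0.625, 0.005, 0.001]
ft_force: [11.5, 4.2, -3.0]
grip_width: 0.0082
grasp_force: 59.1
```

Run:
```python
from h import *
s,o=snap("scene"); d,_=snap("side"); print(o["eef_pos"],o["ft_force"],o["grip_width"],o["joint_pos"].round(2))
A=s["color"][160:340,60:220]; B=d["color"][250:400,370:540]
A=cv2.resize(A,(400,450),interpolation=cv2.INTER_CUBIC);B=cv2.resize(B,(400,353),interpolation=cv2.INTER_CUBIC);B=cv2.copyMakeBorder(B,0,97,0,0,cv2.BORDER_CONSTANT)
cv2.imwrite("pics/p.png",cv2.cvtColor(np.hstack([A,B]),cv2.COLOR_RGB2BGR))
for z in (.06,.02): print(proj(s,[.643,-.1485,z]))
```

```text
[ 0.47460598 -0.10566652  0.08808105] [11.52404366  4.22348942 -3.0488742 ] 0.00817062251078839 [-0.22  0.29 -0.24  1.04  0.01  1.57]
[162.3017072  254.84265709]
[167.04668925 263.72210363]
```

View pics/p.png

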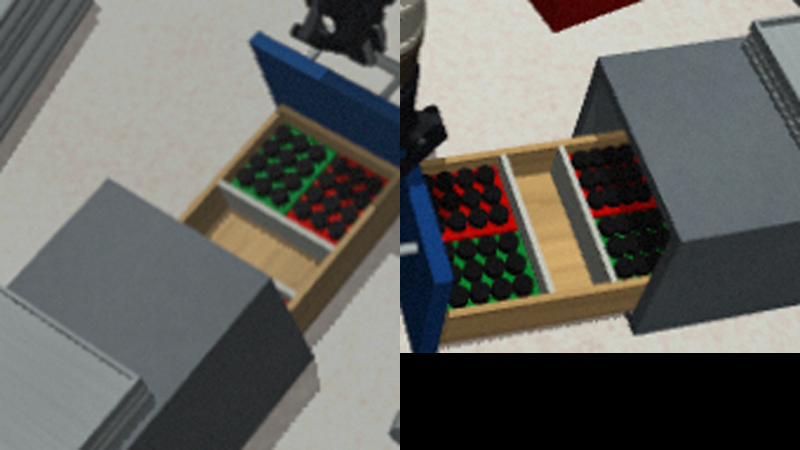

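The drawer is out, with force at the stop and 152 mm travelled as expected. The open bay between the white dividers is visible. I'll measure it in the side view.

Run:
```python
from h import *
d,o=snap("side")
f=lambda p,q:((p-400)/2.353+370,q/2.353+250)
X=np.array([np.cos(np.radians(-12.8)),np.sin(np.radians(-12.8))]);Y=np.array([-X[1],X[0]])
for n,p in (("frontdiv top right edge far",(510,157)),("near",(552,291)),("backdiv top left far",(558,148)),("near",(607,280)),("wall+y top inner",(503,156)),("wall -y",(603,283))):
    a=onz(d,*f(*p),.06)[:2]; r=a-[.6888,-.159]; print(n,a.round(4),"cab",(r@X).round(4),(r@Y).round(4))
```

```text
frontdiv top right edge far [ 0.6363 -0.0874] cab -0.0671 0.0582
near [ 0.6018 -0.206 ] cab -0.0745 -0.0651
backdiv top left far [ 0.6783 -0.0962] cab -0.0242 0.0589
near [ 0.6459 -0.2157] cab -0.0292 -0.0648
wall+y top inner [ 0.6314 -0.0842] cab -0.0725 0.0602
wall -y [ 0.6416 -0.2166] cab -0.0332 -0.0666
```

>>> move_arm:
  moves:
    - [[0.0,0.0,0,0,20],[0.0,0.0,0,0,40],[0.0,0.0,0,0,45],[0.0,0.0,0.05,0,45],[0.0,0.0,0.11,0,60]]

```text
clock: 7.15
eef_pos: [0.4686, -0.1077, 0.1962]
tool_rot: [0.781, 0.624, -0.002, -0.002]
ft_force: [1.1, -1.0, 0.1]
grip_width: 0.0514
grasp_force: 0.0
```

Bay centre is about (0.642,-0.150) and the cabinet yaw about -13.3°. Now going to the case at yaw 24.6°, closing along its width.

>>> move_arm:
  moves:
    - [[0.007,0.03,0.005,10,80],[0.014,0.06,0.01,20,100],[0.021,0.09,0.01,30,100],[0.028,0.12,0.01,40,100],[0.035,0.15,0.01,50,100]]

```text
clock: 7.78
eef_pos: [0.5051, 0.0426, 0.2063]
tool_rot: [0.442, 0.897, -0.001, -0.001]
ft_force: [0.8, -0.7, -0.7]
grip_width: 0.0855
grasp_force: 0.0
```

>>> move_arm:
  moves:
    - [[0.007,0.03,0,10,100],[0.014,0.06,0,20,100],[0.021,0.09,0,30,100],[0.028,0.12,0,40,100],[0.035,0.15,0,50,100]]

```text
clock: 8.4
eef_pos: [0.5403, 0.1924, 0.2061]
tool_rot: [0.021, 1.0, -0.001, -0.001]
ft_force: [0.6, -0.5, 0.1]
grip_width: 0.0853
grasp_force: 0.0
```

>>> move_arm:
  moves:
    - [[0.006,0.03,0,10,100],[0.012,0.06,0,20,100],[0.015,0.089,0,27.6,100],[0.015,0.089,0,27.6,100],[0.015,0.089,0,27.6,100]]

```text
clock: 9.02
eef_pos: [0.5554, 0.2802, 0.2062]
tool_rot: [-0.215, 0.977, -0.001, -0.001]
ft_force: [-0.3, 0.1, -0.2]
grip_width: 0.0856
grasp_force: 0.0
```

Run:
```python
from h import *
c,o=snap("wrist","pics/w3.png")
T=R.from_quat(o["tool_rot"]).as_matrix()
print(o["clock"],o["eef_pos"],np.degrees(np.arctan2(T[1,1],T[0,1])),o["joint_pos"].round(3),o["grip_width"])
hsv=cv2.cvtColor(c["color"],cv2.COLOR_RGB2HSV)
m=cv2.inRange(hsv,(5,150,80),(20,255,255))
for k in cv2.findContours(m,cv2.RETR_EXTERNAL,cv2.CHAIN_APPROX_NONE)[0]:
    if cv2.contourArea(k)>200: print(cv2.contourArea(k),cv2.approxPolyDP(k,4,True)[:,0].tolist())
```

```text
9.025 [0.55539151 0.28019263 0.20620647] 114.78563482946507 [ 4.680e-01  4.920e-01  3.870e-01  1.468e+00 -1.000e-03  3.500e-02] 0.08555141082985201
6863.5 [[288, 134], [284, 231], [354, 233], [352, 134]]
1460.5 [[609, 128], [598, 125], [593, 135], [592, 130], [539, 215], [551, 218]]
3248.5 [[182, 49], [142, 65], [175, 134], [212, 120]]
```

View pics/w3.png

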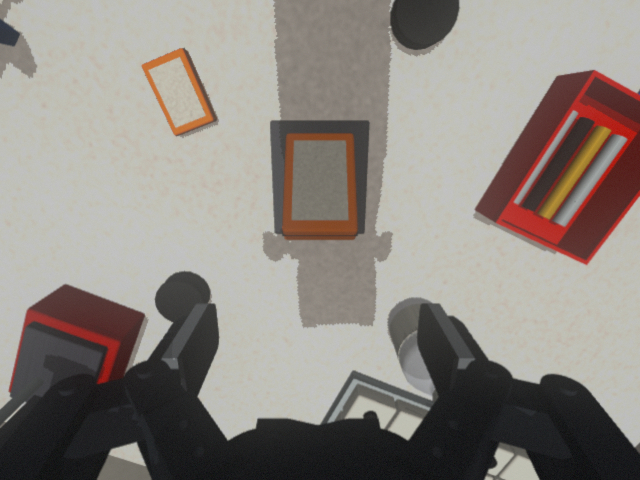

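The wrist view shows the case at (284–356, 134–235), centred between the fingers and square to them. The small case is at (180,92), clear of the fingers. I'll refine the grip position from this view.

Run:
```python
from h import *
c,o=snap("wrist")
P=[onz(c,284,222,.1005,o),onz(c,356.5,221,.1005,o),onz(c,352.5,133.5,.036,o),onz(c,288,133.5,.036,o)]
for p in P: print(p.round(4))
N=np.linalg.norm; print("len",N(P[0]-P[3]),N(P[1]-P[2]),"wid",N(P[0]-P[1]),N(P[2]-P[3]))
x=P[0]+P[1]-P[2]-P[3]; print("yaw",np.degrees(np.arctan2(x[1],x[0])))
t=sum(P)/4; y=np.arctan2(x[1],x[0]);q=np.radians(40)
u=np.array([np.cos(q)*np.cos(y),np.cos(q)*np.sin(y),np.sin(q)]);n=np.array([-np.sin(q)*np.cos(y),-np.sin(q)*np.sin(y),np.cos(q)])
print("centre top",t,"G",t-.012*n+.03*u, "eef",o["eef_pos"])
```

```text
[0.5683 0.2555 0.1005]
[0.5422 0.3099 0.1005]
[0.4814 0.2824 0.036 ]
[0.5069 0.2272 0.036 ]
len 0.09343506333285531 0.09280926440699024 wid 0.060355235895136174 0.06087916234058066
yaw 24.537657465569495
centre top [0.52470253 0.26873542 0.06825   ] G [0.55262522 0.2814827  0.07834109] eef [0.55559297 0.27996037 0.20652091]
```

>>> move_arm:
  moves:
    - [[-0.001,0.0015,-0.05,0,100],[-0.001,0.0015,-0.1,0,100],[-0.001,0.0015,-0.135,0,100],[-0.001,0.0015,-0.155,0,100],[-0.001,0.0015,-0.158,0,100]]

```text
clock: 9.75
eef_pos: [0.5536, 0.2808, 0.0472]
tool_rot: [-0.214, 0.977, -0.001, -0.002]
ft_force: [-0.7, -0.2, 0.4]
grip_width: 0.0854
grasp_force: 0.0
```

>>> move_arm:
  moves:
    - [[0,0,0,0,85],[0,0,0,0,75],[0,0,0,0,50],[0,0,0,0,20],[0,0,0,0,20]]

```text
clock: 10.38
eef_pos: [0.5562, 0.2826, 0.0512]
tool_rot: [-0.215, 0.977, -0.0, 0.002]
ft_force: [-1.6, -2.2, 6.2]
grip_width: 0.0622
grasp_force: 66.0
```

>>> move_arm:
  moves:
    - [[0,0,0.01,0,0],[0,0,0.03,0,0],[0,0,0.06,0,0],[0,0,0.09,0,0],[0,0,0.12,0,0]]

```text
clock: 11.0
eef_pos: [0.5547, 0.2828, 0.17]
tool_rot: [-0.215, 0.977, 0.0, -0.0]
ft_force: [0.1, 0.4, -2.8]
grip_width: 0.062
grasp_force: 65.9
```

Run:
```python
from h import *
c,o=snap("wrist"); s,_=snap("side"); q,_=snap("scene")
print(o["clock"],o["eef_pos"],o["ft_force"],o["grip_width"],o["grasp_force"])
A=cv2.resize(c["color"],(400,300)); B=cv2.resize(s["color"][100:250,220:420],(400,300),interpolation=cv2.INTER_CUBIC); C=cv2.resize(q["color"][160:310,270:470],(400,300),interpolation=cv2.INTER_CUBIC)
cv2.imwrite("pics/l.png",cv2.cvtColor(np.vstack([np.hstack([A,B]),np.hstack([C,C*0])]),cv2.COLOR_RGB2BGR))
```

```text
11.0 [0.55467699 0.28275401 0.17003245] [ 0.09282514  0.4103422  -2.78627808] 0.062044215405906294 65.92049717903137
```

View pics/l.png

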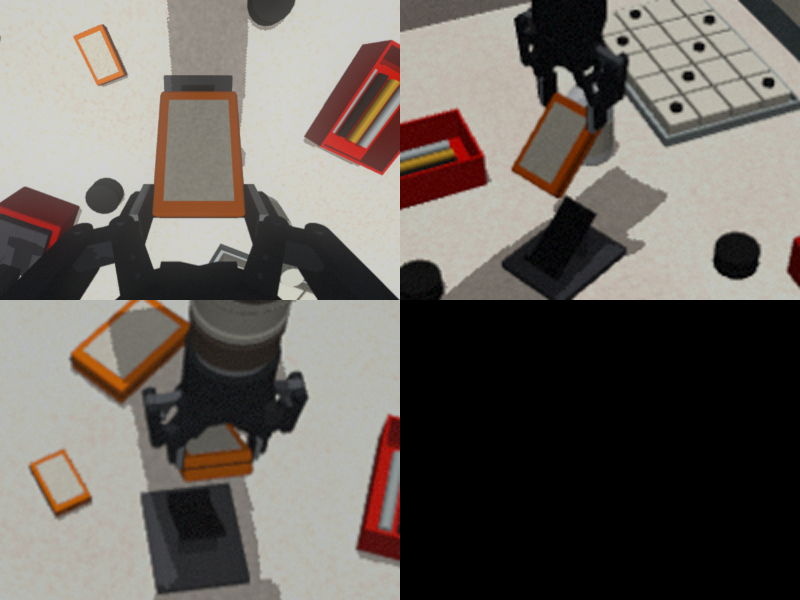

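Views show the case lifted, still tilted at about 40° and held near its high end. My plan is to lever it upright by its low end against the inner face of the drawer front, because pushing towards -x only loads the stop. First I'm measuring the case relative to the TCP.

```bash
cat >> h.py <<'E'
def casew(show=True):
    c,o=snap("wrist"); hsv=cv2.cvtColor(c["color"],cv2.COLOR_RGB2HSV)
    m=cv2.inRange(hsv,(5,120,40),(20,255,255))
    ks=[k for k in cv2.findContours(m,cv2.RETR_EXTERNAL,cv2.CHAIN_APPROX_NONE)[0] if cv2.contourArea(k)>1000]
    k=max(ks,key=lambda k:cv2.contourArea(cv2.convexHull(k)))
    return c,o,m,k
def depthpt(c,o,a,b,w):
    "middle of an edge of known width w seen square on, from its two end pixels, in the world"
    (e,d1),(_,d2)=ray(c,*a,o),ray(c,*b,o); s=w/np.linalg.norm(d1-d2); return e+s*(d1+d2)/2
E
python3 - <<'E'
from h import *
c,o,m,k=casew()
print(cv2.approxPolyDP(k,5,True)[:,0].tolist())
hi=depthpt(c,o,(245,344),(392,344),.064); lo=depthpt(c,o,(261,147),(379,147),.064)
T=R.from_quat(o["tool_rot"])
v=hi-lo; print(hi,lo,np.linalg.norm(v),np.degrees(np.arctan2(v[2],np.hypot(*v[:2]))))
print("tool frame",T.inv().apply(hi-o["eef_pos"]),T.inv().apply(lo-o["eef_pos"]))
E
```

```text
[[260, 148], [244, 343], [391, 344], [376, 148]]
[0.56532984 0.28856137 0.21580886] [0.49475998 0.256859   0.14898244] 0.10222972152870204 40.82030063610365
tool frame [-0.01066216  0.00081325 -0.04491014] [0.06700833 0.00170565 0.0215535 ]
```

>>> move_arm:
  moves:
    - [[0.004,-0.03,0,-4,0],[0.01,-0.075,0,-9,0],[0.016,-0.125,0,-15,0],[0.022,-0.175,0,-21,0],[0.028,-0.225,0,-27,0]]

```text
clock: 11.82
eef_pos: [0.5816, 0.056, 0.1664]
tool_rot: [0.02, 1.0, -0.0, -0.002]
ft_force: [0.8, 0.6, -2.7]
grip_width: 0.062
grasp_force: 66.1
```

>>> move_arm:
  moves:
    - [[0.006,-0.05,0,-6,0],[0.012,-0.1,0,-11,0],[0.018,-0.15,0,-11,0],[0.022,-0.19,0,-11,0],[0.0223,-0.1988,0,-11,0]]

```text
clock: 12.45
eef_pos: [0.6044, -0.1436, 0.1669]
tool_rot: [0.116, 0.993, 0.0, -0.001]
ft_force: [0.0, -0.9, -0.8]
grip_width: 0.011
grasp_force: 0.0
```

>>> move_arm:
  moves:
    - [[0,0,-0.012,0,0],[0,0,-0.025,0,0],[0,0,-0.025,0,0]]

```text
clock: 12.82
eef_pos: [0.6037, -0.1395, 0.1414]
tool_rot: [0.113, 0.994, 0.0, -0.002]
ft_force: [0.6, -0.1, 0.6]
grip_width: -0.0002
grasp_force: 0.0
```

Run:
```python
from h import *
c,o,m,k=casew()
T=R.from_quat(o["tool_rot"]).as_matrix()
print(o["clock"],o["eef_pos"],np.degrees(np.arctan2(T[1,1],T[0,1])),o["ft_force"],o["joint_pos"].round(2))
print(cv2.approxPolyDP(k,5,True)[:,0].tolist())
hsv=cv2.cvtColor(c["color"],cv2.COLOR_RGB2HSV); b=cv2.inRange(hsv,(100,120,40),(125,255,255))
for q in cv2.findContours(b,cv2.RETR_EXTERNAL,cv2.CHAIN_APPROX_NONE)[0]:
    if cv2.contourArea(q)>300: print("blue",cv2.approxPolyDP(q,4,True)[:,0].tolist())
```

```text
12.825 [ 0.60374983 -0.1394946   0.14144718] 76.96868044686033 [ 0.59060765 -0.07289463  0.58669417] [-0.23  0.51  0.25  1.31  0.    0.  ]
[[365, 209], [342, 217], [341, 236], [370, 351], [381, 353], [384, 342], [405, 340], [387, 242], [375, 214]]
blue [[150, 113], [157, 119], [441, 124], [441, 114], [446, 115], [437, 111], [448, 101], [445, 98], [438, 109], [439, 98], [373, 98], [377, 101], [371, 100], [375, 103], [362, 113], [361, 108], [350, 113], [346, 94], [166, 93], [152, 99]]
```

The case came out of the grip on the way. Its low end probably caught the drawer front's end while passing sideways at z of about 0.13. I'm raising the arm and looking.

>>> move_arm:
  moves:
    - [[0,0,0.06,0,0],[0,0.02,0.12,0,20],[-0.03,0.07,0.16,0,60],[-0.06,0.13,0.16,0,100],[-0.06,0.18,0.16,0,100]]

```text
clock: 13.5
eef_pos: [0.5442, 0.0404, 0.3062]
tool_rot: [0.115, 0.993, 0.0, 0.002]
ft_force: [1.0, -0.2, -0.3]
grip_width: 0.0707
grasp_force: 0.0
```

Run:
```python
from h import *
w,o=snap("wrist"); s,_=snap("side"); q,_=snap("scene")
np.savez("f.npz",w=w["color"],s=s["color"],q=q["color"]); print(o["clock"],o["eef_pos"])
for n,i in (("wrist",w),("side",s),("scene",q)):
    hsv=cv2.cvtColor(i["color"],cv2.COLOR_RGB2HSV); m=cv2.inRange(hsv,(5,150,60),(20,255,255))
    for k in cv2.findContours(m,cv2.RETR_EXTERNAL,cv2.CHAIN_APPROX_NONE)[0]:
        if cv2.contourArea(k)>40: print(n,cv2.contourArea(k),cv2.approxPolyDP(k,3,True)[:,0].tolist())
```

```text
13.5 [0.5442357  0.04040268 0.30619166]
wrist 1318.5 [[222, 250], [207, 254], [191, 274], [202, 310], [209, 309], [226, 291], [233, 295], [232, 290], [235, 293], [228, 289], [228, 277], [225, 280], [219, 269], [224, 265], [218, 264]]
wrist 1657.0 [[356, 119], [340, 147], [381, 173], [399, 147]]
wrist 981.0 [[311, 14], [379, 29], [387, 0], [380, 0], [376, 17], [321, 5], [320, 0], [313, 0]]
side 779.5 [[450, 291], [408, 308], [402, 328], [408, 335], [415, 333], [412, 331], [419, 316], [452, 303], [445, 320], [449, 319], [457, 300]]
side 2133.0 [[204, 278], [198, 310], [224, 312], [200, 315], [259, 316], [227, 313], [260, 311], [261, 279]]
side 516.5 [[317, 263], [307, 288], [324, 293], [334, 267]]
scene 510.0 [[301, 235], [285, 242], [298, 266], [314, 259]]
scene 949.0 [[180, 226], [158, 263], [169, 270], [174, 280], [193, 245], [188, 230]]
scene 1712.5 [[341, 156], [306, 186], [306, 192], [330, 210], [365, 175]]
```

Run:
```python
import numpy as np,cv2
f=np.load("f.npz")
def crop(i,x,y,w,h,s):
    o=np.ascontiguousarray(cv2.resize(i[y:y+h,x:x+w],None,fx=s,fy=s,interpolation=cv2.INTER_CUBIC))
    for k in range(0,w,20): cv2.putText(o,str(x+k),(k*s,9),0,.35,(255,0,0)); cv2.line(o,(k*s,10),(k*s,14),(255,0,0))
    for k in range(0,h,20): cv2.putText(o,str(y+k),(0,k*s+3),0,.35,(255,0,0))
    return o
A=crop(f["q"],130,190,100,120,4);B=crop(f["s"],370,270,100,90,4);C=crop(f["w"],110,220,200,120,2)
L=np.vstack([A,np.zeros((120,400,3),np.uint8)]);r=np.vstack([B,C])
cv2.imwrite("pics/f.png",cv2.cvtColor(np.hstack([L,r]),cv2.COLOR_RGB2BGR))
```

```text
(no output)
```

View pics/f.png

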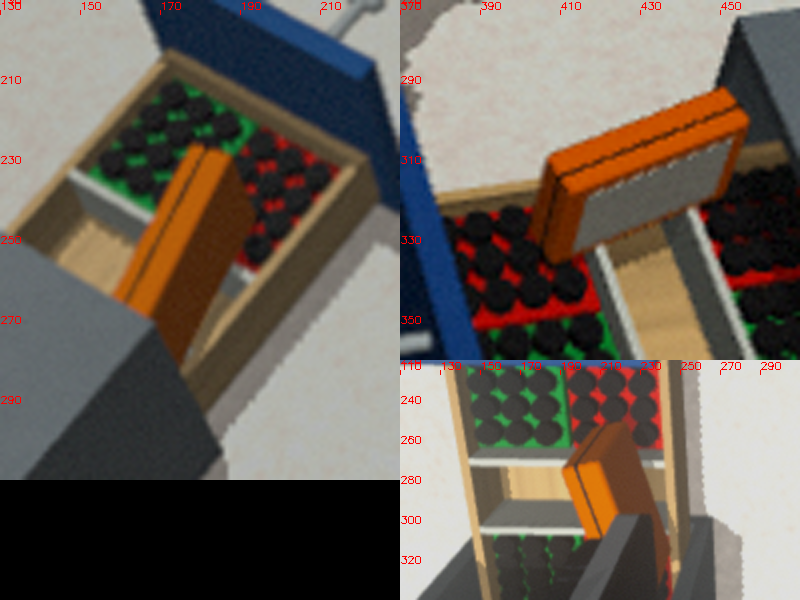

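The case didn't leave the cabinet. It's standing on a long side in the drawer across the dividers (scene about (175,250), side about (430,312)), its length roughly along the cabinet's x and the patch facing -y. I'll triangulate its corners from these three views.

```bash
cat >> h.py <<'E'
def multi(*rs):
    A=np.zeros((3,3));b=np.zeros(3)
    for e,d in rs:
        d=d/np.linalg.norm(d);M=np.eye(3)-np.outer(d,d);A+=M;b+=M@e
    p=np.linalg.solve(A,b); return p,max(np.linalg.norm(np.cross(p-e,d/np.linalg.norm(d))) for e,d in rs)
yw=np.radians(-13.3);XC=np.array([np.cos(yw),np.sin(yw),0]);YC=np.array([-XC[1],XC[0],0]);BAY=np.array([.642,-.150,0])
def cab(p): r=np.array(p)-BAY; return np.round([r@XC,r@YC,r[2]],4)
E
python3 - <<'E'
from h import *
w,o=snap("wrist"); d,_=snap("side"); s,_=snap("scene")
print(o["eef_pos"],o["grip_width"])
Fm,e1=multi(ray(s,177,227),ray(d,413,318.25),ray(w,193.5,273.5,o))
Fp,e2=multi(ray(s,188,228),ray(d,408,309.25),ray(w,211.5,267.5,o))
Bm,e3=multi(ray(d,409.25,335.5),ray(w,212.5,252.5,o))
for n,p,e in (("F-",Fm,e1),("F+",Fp,e2),("B-",Bm,e3)): print(n,p.round(4),cab(p),round(e,4))
# B+ with scene (193.75,241.25)
Bp,e=multi(ray(s,193.75,241.25),ray(w,227.5,251.5,o)); print("B+",cab(Bp),e)
N=np.linalg.norm; print(N(Fm-Fp),N(Fm-Bm),N(Fp-Bp))
for z in (.10,.11,.12,.13): print(z,"R+",cab(onz(d,451.25,292,z)),"R-",cab(onz(d,456.75,299.5,z)),"Rbot-",cab(onz(d,453.75,318.75,z-.06)))
E
```

```text
[0.54480762 0.04230444 0.30493421] 0.08561574042452177
F- [ 0.5998 -0.1168  0.1176] [-0.0487  0.0226  0.1176] 0.0029
F+ [ 0.5979 -0.0948  0.119 ] [-0.0557  0.0436  0.119 ] 0.0039
B- [ 0.6038 -0.113   0.0486] [-0.0457  0.0273  0.0486] 0.0018
B+ [-0.0568  0.0496  0.0717] 0.003934387425524269
0.02214945222356555 0.0693115316973986 0.0476795784616243
0.1 R+ [0.0506 0.0776 0.1   ] R- [0.0547 0.0586 0.1   ] Rbot- [0.0596 0.0532 0.04  ]
0.11 R+ [0.0459 0.071  0.11  ] R- [0.0499 0.0522 0.11  ] Rbot- [0.0551 0.0473 0.05  ]
0.12 R+ [0.0412 0.0643 0.12  ] R- [0.0452 0.0458 0.12  ] Rbot- [0.0506 0.0414 0.06  ]
0.13 R+ [0.0366 0.0576 0.13  ] R- [0.0405 0.0394 0.13  ] Rbot- [0.0462 0.0356 0.07  ]
```

Front top edge is at (0.599,-0.106,0.118), so the top is near z 0.12, with the length along world x and the case upright on its long side.

New plan:
1. Grip across the thickness, 40 mm from the front end.
2. Lever the case upright over the drawer front's +y top corner, which loads the drawer only downwards and sideways.
3. Square it up on the bench, then insert it in the bay.

>>> move_arm:
  moves:
    - [[0.02,-0.035,-0.03,4,70],[0.05,-0.075,-0.06,9,70],[0.075,-0.115,-0.09,13,70],[0.094,-0.148,-0.115,13,70],[0.094,-0.148,-0.13,13,70]]

```text
clock: 14.42
eef_pos: [0.6389, -0.1137, 0.1705]
tool_rot: [0.004, 1.0, 0.0, -0.002]
ft_force: [-0.3, -0.2, 0.5]
grip_width: 0.0598
grasp_force: 0.0
```

Run:
```python
from h import *
c,o,m,k=casew()
T=R.from_quat(o["tool_rot"]).as_matrix()
print(o["clock"],o["eef_pos"],np.degrees(np.arctan2(T[1,1],T[0,1])),o["grip_width"])
for q in cv2.findContours(m,cv2.RETR_EXTERNAL,cv2.CHAIN_APPROX_NONE)[0]:
    if cv2.contourArea(q)>150: 
        print(cv2.contourArea(q),cv2.approxPolyDP(q,3,True)[:,0].tolist())
        for p in cv2.approxPolyDP(q,3,True)[:,0]: print("  ",p,onz(c,*map(float,p),.12,o).round(4))
```

```text
14.425 [ 0.63892944 -0.11368874  0.1705219 ] 89.48737709638672 0.05976997265523939
5134.0 [[307, 167], [310, 312], [318, 320], [324, 315], [338, 318], [343, 314], [345, 184], [343, 175], [334, 167]]
   [307 167] [ 0.5865 -0.1199  0.12  ]
   [310 312] [ 0.6917 -0.1196  0.12  ]
   [318 320] [ 0.6985 -0.1138  0.12  ]
   [324 315] [ 0.6943 -0.1093  0.12  ]
   [338 318] [ 0.6969 -0.0991  0.12  ]
   [343 314] [ 0.6936 -0.0954  0.12  ]
   [345 184] [ 0.5976 -0.0956  0.12  ]
   [343 175] [ 0.5918 -0.0969  0.12  ]
   [334 167] [ 0.5867 -0.1027  0.12  ]
4578.5 [[586, 14], [540, 54], [583, 113], [628, 76]]
   [586  14] [0.5036 0.0368 0.12  ]
   [540  54] [0.5233 0.0152 0.12  ]
   [583 113] [0.5557 0.0474 0.12  ]
   [628  76] [0.5355 0.0688 0.12  ]
```

>>> move_arm:
  moves:
    - [[0,0,0,0,70],[0,0,-0.04,0,70],[0,0,-0.08,0,70],[0,0,-0.093,0,70],[0,0,-0.093,0,70]]

```text
clock: 15.1
eef_pos: [0.6393, -0.1086, 0.0816]
tool_rot: [0.001, 1.0, -0.0, 0.0]
ft_force: [-0.6, 0.3, 0.7]
grip_width: 0.0596
grasp_force: 0.0
```

>>> move_arm:
  moves:
    - [[0,0,0,0,50],[0,0,0,0,30],[0,0,0,0,10],[0,0,0,0,0],[0,0,0,0,0]]

```text
clock: 15.72
eef_pos: [0.6406, -0.1092, 0.083]
tool_rot: [0.001, 1.0, -0.0, 0.002]
ft_force: [-0.4, 1.2, 6.1]
grip_width: 0.0222
grasp_force: 60.5
```

>>> move_arm:
  moves:
    - [[0,0,0.015,0,0],[0,0,0.04,0,0],[0,0,0.075,0,0],[0,0,0.11,0,0],[0,0,0.14,0,0]]

```text
clock: 16.35
eef_pos: [0.639, -0.1094, 0.2225]
tool_rot: [0.001, 1.0, -0.0, 0.0]
ft_force: [0.6, 0.1, -2.3]
grip_width: 0.0225
grasp_force: 59.5
```

Run:
```python
from h import *
c,o,m,k=casew()
print(o["clock"],o["eef_pos"],o["ft_force"],o["grip_width"],o["grasp_force"])
for n in ("wrist","side","scene"):
    i=c if n=="wrist" else snap(n)[0]
    hsv=cv2.cvtColor(i["color"],cv2.COLOR_RGB2HSV); m=cv2.inRange(hsv,(5,130,50),(20,255,255))
    for q in cv2.findContours(m,cv2.RETR_EXTERNAL,cv2.CHAIN_APPROX_NONE)[0]:
        if cv2.contourArea(q)>60: print(n,cv2.contourArea(q),cv2.approxPolyDP(q,3,True)[:,0].tolist())
```

```text
16.35 [ 0.63903777 -0.10935378  0.22248152] [ 0.58816015  0.05042671 -2.25875073] 0.022452003600844907 59.494963035103865
wrist 4375.0 [[304, 189], [290, 218], [286, 250], [292, 297], [294, 406], [298, 412], [311, 413], [310, 220], [315, 190]]
wrist 6463.0 [[336, 187], [318, 189], [314, 215], [316, 413], [336, 413], [341, 407], [346, 223]]
wrist 3273.0 [[542, 30], [506, 65], [545, 114], [580, 82]]
side 117.5 [[414, 389], [408, 381], [405, 386], [400, 382], [394, 385], [398, 390], [391, 385], [394, 392], [388, 394]]
side 262.5 [[474, 367], [467, 375], [464, 371], [461, 376], [458, 371], [456, 377], [456, 373], [447, 375], [448, 381], [444, 376], [442, 380], [434, 376], [431, 380], [422, 378], [415, 387], [425, 388], [427, 383], [433, 387], [436, 382], [443, 385], [438, 379], [455, 383], [450, 380], [454, 377], [457, 382], [459, 377], [462, 382], [464, 378], [467, 381]]
side 166.0 [[437, 310], [416, 313], [423, 329], [424, 323], [431, 323], [434, 332], [431, 313]]
side 2260.5 [[204, 278], [198, 303], [200, 315], [259, 316], [256, 313], [260, 311], [261, 279]]
side 524.5 [[318, 262], [307, 288], [324, 293], [334, 267]]
side 621.0 [[473, 254], [464, 273], [428, 287], [425, 284], [429, 271], [442, 265], [447, 249], [420, 258], [414, 282], [421, 290], [463, 274]]
scene 261.0 [[488, 239], [482, 246], [477, 276], [481, 280]]
scene 527.5 [[302, 235], [285, 242], [298, 267], [314, 260]]
scene 1112.0 [[171, 193], [161, 213], [156, 212], [149, 199], [134, 226], [145, 246], [155, 247], [177, 207]]
scene 1734.0 [[341, 156], [306, 186], [306, 192], [329, 210], [365, 175]]
```

Gripped and lifted level: the case top is about 36 mm above the TCP, and the front end is about 43 mm ahead of the grip. Going over the +y end of the drawer front, and measuring that corner.

>>> move_arm:
  moves:
    - [[-0.01,0.01,0,8,0],[-0.022,0.022,0,17,0],[-0.036,0.036,0,26,0],[-0.05,0.05,0,35,0],[-0.062,0.062,0,44,0]]

```text
clock: 17.12
eef_pos: [0.5753, -0.0467, 0.2183]
tool_rot: [-0.376, 0.927, 0.001, -0.002]
ft_force: [-0.9, -1.1, -2.7]
grip_width: 0.0225
grasp_force: 59.5
```

>>> move_arm:
  moves:
    - [[-0.012,0.012,0,9,0],[-0.022,0.022,0,18,0],[-0.03,0.03,0,27,0],[-0.032,0.033,0,32.7,0],[-0.032,0.033,0,32.7,0]]

```text
clock: 17.75
eef_pos: [0.5439, -0.014, 0.219]
tool_rot: [-0.619, 0.785, 0.001, -0.001]
ft_force: [0.0, 0.5, -3.0]
grip_width: 0.0223
grasp_force: 59.5
```

Run:
```python
from h import *
c,o=snap("wrist"); T=R.from_quat(o["tool_rot"]).as_matrix()
print(o["clock"],o["eef_pos"],np.degrees(np.arctan2(T[1,1],T[0,1])),o["grip_width"],o["joint_pos"].round(2))
for n in ("wrist","side","scene"):
    i=c if n=="wrist" else snap(n)[0]
    hsv=cv2.cvtColor(i["color"],cv2.COLOR_RGB2HSV); m=cv2.inRange(hsv,(100,120,30),(125,255,255))
    for q in cv2.findContours(m,cv2.RETR_EXTERNAL,cv2.CHAIN_APPROX_NONE)[0]:
        p=cv2.approxPolyDP(q,2.5,True)[:,0]
        if cv2.contourArea(q)>150 : print(n,[(int(a),int(b),*cab(onz(i,float(a),float(b),.144,o if n=="wrist" else None))[:2].tolist()) for a,b in p])
```

```text
17.75 [ 0.54392279 -0.01403801  0.21895216] 166.51648936735674 0.022259041043213603 [-0.03  0.33  0.17  1.42 -0.   -1.36]
wrist [(303, 0, -0.1193, -0.0392), (305, 182, -0.1189, 0.0724), (322, 184, -0.1311, 0.0738), (325, 0, -0.1327, -0.0392)]
side [(366, 290, -0.1241, 0.0815), (362, 294, -0.1335, 0.074), (360, 314, -0.1475, 0.0321), (365, 313, -0.1382, 0.0326), (368, 317, -0.1351, 0.0234), (360, 320, -0.1504, 0.0199), (359, 335, -0.1593, -0.0093), (364, 353, -0.1592, -0.0445), (377, 351, -0.1369, -0.0448), (379, 354, -0.1351, -0.0509), (366, 362, -0.16, -0.0613), (377, 403, -0.1604, -0.1329), (383, 404, -0.1517, -0.1362), (393, 367, -0.1188, -0.0782), (370, 293, -0.1185, 0.0735)]
scene [(160, 176, -0.121, -0.0771), (170, 200, -0.0833, -0.0188), (222, 227, -0.085, 0.1131), (226, 240, -0.0647, 0.1377), (230, 241, -0.0669, 0.1458), (222, 205, -0.1279, 0.0817), (164, 174, -0.1295, -0.0731)]
scene [(74, 38, -0.3579, -0.5739), (23, 101, -0.1279, -0.5164), (36, 121, -0.0979, -0.4374), (97, 136, -0.1362, -0.2761), (142, 69, -0.3555, -0.3328), (134, 49, -0.4024, -0.4013)]
scene [(498, 27, -0.9554, 0.3659), (565, 41, -0.9975, 0.5364), (579, 10, -1.1495, 0.5325), (579, 0, -1.1951, 0.5201), (574, 7, -1.1549, 0.5167), (544, 0, -1.1387, 0.435), (503, 0, -1.0749, 0.3369)]
scene [(50, 0, -0.4448, -0.7599), (62, 25, -0.3812, -0.6439), (85, 0, -0.4924, -0.6674)]
scene [(11, 19, -0.3314, -0.7963), (15, 24, -0.3217, -0.7681), (53, 31, -0.3513, -0.6473), (38, 0, -0.4284, -0.7922), (29, 0, -0.4161, -0.8168)]
```

The board end is at cab y of about 0.080, x -0.119 to -0.132, and the case is centred over it. I'm lowering to contact, then levering.

>>> move_arm:
  moves:
    - [[0,0,-0.03,0,0],[0,0,-0.045,0,0],[0,0,-0.05,0,0],[0,0,-0.052,0,0],[0,0,-0.052,0,0]]

```text
clock: 18.52
eef_pos: [0.5458, -0.0142, 0.1695]
tool_rot: [-0.619, 0.785, -0.0, 0.0]
ft_force: [0.1, -0.0, -2.0]
grip_width: 0.0222
grasp_force: 59.4
```

>>> move_arm:
  moves:
    - [[0.0009,0.0037,-0.003,0,0],[0.0017,0.0073,-0.006,0,0],[0.0026,0.0108,-0.0094,0,0],[0.0032,0.0136,-0.0134,0,0],[0.0038,0.0163,-0.0174,0,0]]

```text
clock: 19.15
eef_pos: [0.5525, 0.0043, 0.1562]
tool_rot: [-0.62, 0.785, -0.002, 0.005]
ft_force: [-0.9, 5.4, 16.6]
grip_width: 0.0218
grasp_force: 62.8
```

>>> move_arm:
  moves:
    - [[0.0007,0.0027,-0.0039,0,0],[0.001,0.0041,-0.007,0,0],[0.0013,0.0055,-0.0105,0,0],[0.0016,0.0066,-0.014,0,0],[0.0018,0.0074,-0.0176,0,0]]

```text
clock: 19.77
eef_pos: [0.5572, 0.0162, 0.1407]
tool_rot: [-0.621, 0.784, -0.001, 0.01]
ft_force: [1.8, 18.3, 21.3]
grip_width: 0.0219
grasp_force: 67.7
```

Run:
```python
from h import *
c,o=snap("wrist"); print(o["clock"],o["eef_pos"],o["ft_force"],o["ft_torque"])
hsv=cv2.cvtColor(c["color"],cv2.COLOR_RGB2HSV); m=cv2.inRange(hsv,(5,110,40),(20,255,255))
for q in cv2.findContours(m,cv2.RETR_EXTERNAL,cv2.CHAIN_APPROX_NONE)[0]:
    if cv2.contourArea(q)>150: print(cv2.contourArea(q),cv2.approxPolyDP(q,3,True)[:,0].tolist())
for n in ("side","scene"):
    i,_=snap(n); hsv=cv2.cvtColor(i["color"],cv2.COLOR_RGB2HSV); m=cv2.inRange(hsv,(5,150,60),(20,255,255))
    e=proj(i,o["eef_pos"]); print(n,"tcp",e)
    for q in cv2.findContours(m,cv2.RETR_EXTERNAL,cv2.CHAIN_APPROX_NONE)[0]:
        if cv2.contourArea(q)>40 and np.linalg.norm(q[0,0]-e)<70: print(n,cv2.contourArea(q),cv2.approxPolyDP(q,2,True)[:,0].tolist())
```

```text
19.775 [0.55717315 0.01618075 0.14070992] [ 1.80509669 18.28523025 21.26732687] [ 2.99766703 -0.10567419 -0.07084632]
932.5 [[381, 256], [357, 287], [361, 299], [384, 269], [413, 286], [382, 324], [383, 328], [419, 281]]
4494.0 [[542, 223], [511, 297], [516, 300], [550, 225], [556, 224], [519, 305], [527, 312], [639, 333], [636, 325], [541, 306], [571, 244], [639, 257], [639, 241]]
6927.5 [[318, 146], [313, 244], [315, 363], [333, 364], [339, 356], [352, 255], [347, 164], [343, 147]]
4651.0 [[301, 145], [295, 151], [284, 256], [297, 360], [312, 363], [310, 238], [314, 146]]
2254.0 [[119, 18], [126, 69], [135, 79], [128, 79], [134, 90], [131, 97], [140, 94], [143, 102], [136, 97], [134, 101], [141, 105], [147, 102], [146, 94], [149, 101], [149, 94], [159, 92], [155, 88], [146, 94], [144, 85], [141, 87], [134, 76], [139, 78], [139, 72], [146, 84], [152, 79], [152, 89], [158, 81], [161, 84], [155, 79], [163, 78], [156, 22], [126, 22]]
side tcp [359.82557147 265.83632556]
side 515.0 [[317, 263], [307, 282], [307, 288], [324, 293], [334, 268]]
side 729.5 [[358, 244], [357, 258], [354, 261], [351, 259], [351, 273], [363, 292], [373, 291], [372, 259]]
scene tcp [244.47880903 221.11896454]
scene 513.0 [[301, 235], [285, 242], [298, 266], [314, 259]]
scene 283.5 [[240, 203], [244, 219], [255, 229], [249, 235], [251, 236], [264, 223]]
```

The case is rotating (about 23° so far) and the arm is yielding a few mm, so I'm pushing on.

>>> move_arm:
  moves:
    - [[0.0,0.0,-0.006,0,0],[0.0,0.0,-0.012,0,0],[0.0,0.0,-0.018,0,0],[0,0.0,-0.022,0,0],[0,0.0,-0.022,0,0]]

```text
clock: 20.55
eef_pos: [0.5603, 0.0214, 0.1201]
tool_rot: [-0.623, 0.782, 0.001, 0.015]
ft_force: [5.9, 28.2, 20.6]
grip_width: 0.0222
grasp_force: 84.9
```

```bash
cat >> h.py <<'E'
def tilt():
    c,o=snap("wrist"); print(o["clock"],"eef",o["eef_pos"].round(4),"cab",cab(o["eef_pos"]),"F",o["ft_force"].round(1),"w",round(o["grip_width"],4))
    hsv=cv2.cvtColor(c["color"],cv2.COLOR_RGB2HSV); m=cv2.inRange(hsv,(5,110,40),(20,255,255)); m[:,:270]=0; m[:,370:]=0
    rows=[]
    for v in range(0,480,6):
        x=np.flatnonzero(m[v])
        if len(x)>15: rows.append((v,int(x.min()),int(x.max())))
    print(rows)
E
python3 -c "
from h import *
tilt()"
```

```text
20.55 eef [0.5603 0.0214 0.1201] cab [-0.1189  0.148   0.1201] F [ 5.9 28.2 20.6] w 0.0222
[(144, 291, 344), (150, 288, 347), (156, 288, 348), (162, 287, 348), (168, 287, 348), (174, 287, 348), (180, 287, 349), (186, 286, 349), (192, 286, 349), (198, 286, 349), (204, 285, 350), (210, 285, 350), (216, 285, 351), (222, 285, 351), (228, 284, 351), (234, 284, 352), (240, 284, 352), (246, 283, 352), (252, 283, 352), (258, 283, 352), (264, 283, 353), (270, 282, 353), (276, 282, 353), (282, 282, 369), (288, 281, 369), (294, 281, 369), (300, 282, 353), (306, 284, 351), (312, 287, 349), (318, 289, 347), (324, 291, 344), (330, 294, 342), (336, 297, 338)]
```

>>> move_arm:
  moves:
    - [[-0.0005,-0.002,-0.005,0,0],[-0.001,-0.004,-0.01,0,0],[-0.0015,-0.007,-0.015,0,0],[-0.002,-0.01,-0.02,0,0],[-0.003,-0.013,-0.023,0,0]]

```text
clock: 21.22
eef_pos: [0.565, 0.021, 0.1015]
tool_rot: [-0.626, 0.779, 0.006, 0.029]
ft_force: [13.3, 65.9, 38.3]
grip_width: 0.0224
grasp_force: 122.0
```

```bash
python3 -c "
from h import *
tilt()"
```

```text
21.225 eef [0.565  0.021  0.1015] cab [-0.1143  0.1487  0.1015] F [13.3 65.9 38.3] w 0.0224
[(162, 282, 348), (168, 280, 350), (174, 280, 350), (180, 280, 350), (186, 280, 350), (192, 280, 350), (198, 280, 351), (204, 280, 351), (210, 280, 351), (216, 280, 351), (222, 280, 352), (228, 280, 352), (234, 280, 352), (240, 280, 352), (246, 280, 352), (252, 280, 353), (258, 280, 353), (264, 280, 353), (270, 280, 353), (276, 280, 353), (282, 280, 354), (288, 280, 354), (294, 280, 354), (300, 280, 354), (306, 280, 354), (312, 280, 354), (318, 280, 355), (324, 280, 355), (330, 280, 355), (336, 280, 355), (342, 280, 355), (348, 280, 354), (354, 285, 348)]
```

θ is about 63°, but the side force is 66 N, so I'm backing off from the board. Before squaring on the bench, I'll check that nothing stands where the case will go.

>>> move_arm:
  moves:
    - [[0.002,0.008,0,0,0],[0.004,0.016,0.0,0,0],[0.008,0.032,0.0,0,0],[0.012,0.05,0.0,0,0],[0.012,0.05,0.0,0,0]]

```text
clock: 21.9
eef_pos: [0.5588, 0.0475, 0.0873]
tool_rot: [-0.62, 0.785, 0.001, -0.001]
ft_force: [-0.1, -0.4, -3.5]
grip_width: 0.022
grasp_force: 115.6
```

```bash
python3 -c "
from h import *
tilt()
s,_=snap('scene')
for p in ((301,235),(285,242),(298,266),(314,259)): print('small',onz(s,*map(float,p),.015)[:2].round(3))
print('roller_b',onz(s,300,346,.02)[:2].round(3)); print('roller_a',onz(s,396,213,.02)[:2].round(3))
"
```

```text
21.9 eef [0.5588 0.0475 0.0873] cab [-0.1264  0.1731  0.0873] F [-0.1 -0.4 -3.5] w 0.022
[(156, 288, 343), (162, 281, 349), (168, 281, 349), (174, 280, 350), (180, 280, 350), (186, 280, 350), (192, 280, 350), (198, 280, 350), (204, 280, 351), (210, 280, 351), (216, 280, 351), (222, 280, 351), (228, 280, 352), (234, 280, 352), (240, 280, 352), (246, 280, 352), (252, 280, 352), (258, 280, 353), (264, 280, 353), (270, 280, 369), (276, 280, 369), (282, 280, 369), (288, 280, 369), (294, 280, 366), (300, 280, 362), (306, 280, 354), (312, 280, 355), (318, 280, 355), (324, 280, 355), (330, 280, 355), (336, 280, 355), (342, 280, 354), (348, 282, 351)]
small [0.484 0.106]
small [0.512 0.078]
small [0.56  0.125]
small [0.533 0.153]
roller_b [0.732 0.188]
roller_a [0.366 0.297]
```

>>> move_arm:
  moves:
    - [[0.015,-0.0035,0,0,0],[0.029,-0.007,0,0,0],[0.029,-0.007,-0.012,0,0],[0.029,-0.007,-0.024,0,0],[0.029,-0.007,-0.032,0,0]]

```text
clock: 22.62
eef_pos: [0.587, 0.0392, 0.0549]
tool_rot: [-0.619, 0.785, 0.001, -0.001]
ft_force: [-0.3, 0.1, -3.1]
grip_width: 0.0223
grasp_force: 115.4
```

>>> move_arm:
  moves:
    - [[0,0,-0.003,0,0],[0,0,-0.006,0,0],[0,0,-0.006,0,0]]

```text
clock: 23.0
eef_pos: [0.5889, 0.0396, 0.0509]
tool_rot: [-0.62, 0.785, -0.0, 0.0]
ft_force: [-0.4, 1.2, -3.0]
grip_width: 0.0219
grasp_force: 115.4
```

>>> move_arm:
  moves:
    - [[0,0,-0.003,0,0],[0,0,-0.006,0,0],[0,0,-0.009,0,0],[0,0,-0.009,0,0]]

```text
clock: 23.5
eef_pos: [0.5885, 0.0395, 0.0414]
tool_rot: [-0.62, 0.785, 0.0, -0.0]
ft_force: [0.4, 0.3, -2.1]
grip_width: 0.0225
grasp_force: 115.4
```

>>> move_arm:
  moves:
    - [[0,0,-0.003,0,0],[0,0,-0.006,0,0],[0,0,-0.009,0,0],[0,0,-0.009,0,0]]

```text
clock: 24.0
eef_pos: [0.5889, 0.0396, 0.0332]
tool_rot: [-0.62, 0.785, -0.0, 0.0]
ft_force: [-1.0, -0.5, 0.4]
grip_width: 0.0222
grasp_force: 115.9
```

Run:
```python
from h import *
tilt()
o=monitor.get_obs(); print(o["ft_torque"])
for n in ("side","scene"):
    i,_=snap(n); hsv=cv2.cvtColor(i["color"],cv2.COLOR_RGB2HSV); m=cv2.inRange(hsv,(5,150,50),(20,255,255))
    e=proj(i,o["eef_pos"]); print(n,"tcp",e)
    for q in cv2.findContours(m,cv2.RETR_EXTERNAL,cv2.CHAIN_APPROX_NONE)[0]:
        if cv2.contourArea(q)>40 and np.linalg.norm(q[0,0]-e)<60: print(n,cv2.contourArea(q),cv2.approxPolyDP(q,1.5,True)[:,0].tolist())
```

```text
24.0 eef [0.5889 0.0396 0.0332] cab [-0.0952  0.1723  0.0332] F [-1.  -0.5  0.4] w 0.0222
[(48, 270, 324), (54, 270, 315), (60, 270, 316), (156, 288, 344), (162, 281, 349), (168, 281, 350), (174, 281, 350), (180, 281, 350), (186, 281, 350), (192, 281, 351), (198, 281, 351), (204, 281, 351), (210, 281, 351), (216, 281, 351), (222, 280, 351), (228, 281, 351), (234, 281, 352), (240, 280, 352), (246, 280, 352), (252, 280, 353), (258, 280, 353), (264, 280, 353), (270, 280, 353), (276, 280, 353), (282, 280, 354), (288, 280, 354), (294, 280, 354), (300, 280, 354), (306, 280, 354), (312, 280, 355), (318, 280, 355), (324, 280, 355), (330, 280, 355), (336, 280, 355), (342, 280, 354), (348, 282, 352)]
[ 0.05594082  0.21015014 -0.0020873 ]
side tcp [364.83705835 285.54381724]
side 455.0 [[375, 266], [365, 267], [362, 280], [358, 280], [363, 304], [366, 303], [368, 289], [375, 288], [380, 296]]
side 510.5 [[317, 263], [308, 280], [307, 288], [324, 293], [334, 267]]
scene tcp [255.51308421 262.79773463]
scene 198.0 [[254, 246], [255, 263], [260, 272], [264, 273], [269, 266]]
scene 510.0 [[301, 235], [285, 242], [298, 266], [314, 259]]
scene 72.0 [[227, 233], [223, 240], [225, 243], [232, 243], [232, 236], [230, 233]]
```

Contact at TCP z 0.033. The case slid along its length in the grip, so the grip point is now only about 40 mm above the lower end. At 63° its centre of mass is already past the support edge (limit 57°), so on release it should settle flat on its short end between the fingers. I'm letting it go, then raising to regrip higher.

>>> move_arm:
  moves:
    - [[0,0,0,0,40],[0,0,0,0,45],[0,0,0,0,45],[0,0,0.01,0,45],[0,0,0.01,0,45]]

```text
clock: 24.78
eef_pos: [0.59, 0.0396, 0.0442]
tool_rot: [-0.62, 0.785, -0.001, 0.001]
ft_force: [0.5, 0.2, 0.3]
grip_width: 0.0384
grasp_force: 0.0
```

Run:
```python
from h import *
tilt()
```

```text
24.775 eef [0.59   0.0396 0.0442] cab [-0.0942  0.1725  0.0442] F [0.5 0.2 0.3] w 0.0384
[(54, 270, 317), (60, 270, 318), (216, 302, 336), (222, 300, 337), (228, 299, 338), (234, 297, 339), (240, 296, 340), (246, 295, 342), (252, 294, 343), (258, 292, 344), (264, 291, 345), (270, 290, 346), (276, 289, 348), (282, 288, 349), (288, 288, 349), (294, 288, 349), (300, 289, 349), (306, 289, 348), (312, 289, 348), (318, 289, 348), (324, 290, 348), (330, 290, 348), (336, 290, 348), (342, 291, 348), (348, 291, 348), (354, 291, 348), (360, 291, 348), (366, 292, 348), (372, 292, 347), (378, 292, 347), (384, 293, 347), (390, 293, 347), (396, 294, 347), (402, 294, 347), (408, 297, 344)]
```

The case now stands upright on its short end: its top face reads level at z of about 0.094–0.1, is 61 mm wide, and is centred 10 mm outward of the TCP. I'm regripping higher and centred.

>>> move_arm:
  moves:
    - [[0.0011,0.005,0.008,0,45],[0.0023,0.0097,0.016,0,45],[0.0023,0.0097,0.016,0,45],[0.0023,0.0097,0.016,0,30],[0.0023,0.0097,0.016,0,20]]

```text
clock: 25.45
eef_pos: [0.5915, 0.0493, 0.0591]
tool_rot: [-0.62, 0.785, -0.0, 0.0]
ft_force: [0.1, 0.3, 2.7]
grip_width: 0.0218
grasp_force: 61.2
```

>>> move_arm:
  moves:
    - [[0,0,0,0,0],[0,0,0,0,0],[0,0,0,0,0]]

```text
clock: 25.82
eef_pos: [0.5915, 0.0493, 0.0591]
tool_rot: [-0.62, 0.785, -0.0, 0.0]
ft_force: [-0.6, 1.0, 2.8]
grip_width: 0.0225
grasp_force: 61.3
```

>>> move_arm:
  moves:
    - [[0,0,0.01,0,0],[0,0,0.03,0,0],[0,0,0.06,0,0],[0,0,0.09,0,0],[0,0,0.1,0,0]]

```text
clock: 26.45
eef_pos: [0.5917, 0.0491, 0.1604]
tool_rot: [-0.619, 0.785, -0.001, 0.001]
ft_force: [0.7, -0.6, -2.5]
grip_width: 0.0223
grasp_force: 60.7
```

Run:
```python
from h import *
tilt()
```

```text
26.45 eef [0.5917 0.0491 0.1604] cab [-0.0947  0.1822  0.1604] F [ 0.7 -0.6 -2.5] w 0.0223
[(66, 274, 311), (198, 300, 334), (204, 298, 335), (210, 297, 337), (216, 296, 338), (222, 294, 339), (228, 293, 341), (234, 292, 342), (240, 290, 344), (246, 289, 345), (252, 289, 345), (258, 289, 345), (264, 289, 369), (270, 289, 369), (276, 290, 345), (282, 290, 345), (288, 290, 345), (294, 292, 344), (300, 292, 344), (306, 292, 344), (312, 292, 343), (318, 292, 343), (324, 292, 343), (330, 293, 343), (336, 293, 343), (342, 292, 343), (348, 293, 344), (354, 294, 344), (360, 294, 343), (366, 296, 340)]
```

>>> move_arm:
  moves:
    - [[0.03,-0.007,0.005,0,0],[0.062,-0.0145,0.01,0,0],[0.092,-0.022,0.01,0,0],[0.085,-0.052,0.01,0,0],[0.075,-0.095,0.01,0,0]]

```text
clock: 27.12
eef_pos: [0.6653, -0.0455, 0.1653]
tool_rot: [-0.62, 0.784, 0.002, -0.002]
ft_force: [1.1, -0.1, -1.7]
grip_width: 0.0222
grasp_force: 60.7
```

>>> move_arm:
  moves:
    - [[-0.0085,-0.036,0,0,0],[-0.017,-0.072,0,0,0],[-0.0245,-0.104,0,0,0],[-0.0245,-0.104,0,0,0],[-0.0245,-0.104,0,0,0]]

```text
clock: 27.75
eef_pos: [0.6409, -0.1494, 0.1672]
tool_rot: [-0.619, 0.785, 0.001, -0.001]
ft_force: [-0.3, 1.4, -2.5]
grip_width: 0.0219
grasp_force: 60.7
```

Run:
```python
from h import *
tilt()
c,o=snap("wrist","pics/w9.png"); T=R.from_quat(o["tool_rot"]).as_matrix(); print(np.degrees(np.arctan2(T[1,1],T[0,1])),o["joint_pos"].round(2))
g=cv2.cvtColor(c["color"],cv2.COLOR_RGB2HSV).astype(int)
# colour profile along cab x at z=.06, y=-.03..-.055 : project points
H=np.array(c["hand_eye"]);K=c["camera_matrix"]
for y in (-.04,-.05):
    row=[]
    for x in np.arange(-.05,.052,.002):
        p=BAY+x*XC+y*YC+[0,0,.06]; q=H[:3,:3].T@(T.T@(p-o["eef_pos"])-H[:3,3]); u,v=K[0,2]+K[0,0]*q[0]/-q[2],K[1,2]-K[1,1]*q[1]/-q[2]
        row.append((round(x*1000),int(round(u)),int(round(v)),*c["color"][int(round(v)),int(round(u))].tolist()) if 0<=u<640 and 0<=v<480 else None)
    print(y,row)
```

```text
27.75 eef [ 0.6409 -0.1494  0.1672] cab [-0.0012  0.0003  0.1672] F [-0.3  1.4 -2.5] w 0.0219
[(192, 290, 330), (198, 283, 334), (204, 280, 336), (210, 286, 337), (216, 280, 363), (222, 288, 369), (228, 284, 364), (234, 282, 361), (240, 281, 351), (246, 281, 366), (252, 283, 365), (258, 283, 366), (264, 282, 367), (270, 283, 365), (276, 286, 363), (282, 284, 369), (288, 290, 369), (294, 291, 345), (300, 291, 344), (306, 291, 344), (312, 291, 344), (318, 292, 343), (324, 292, 344), (330, 292, 343), (336, 293, 343), (342, 292, 343), (348, 293, 344), (354, 293, 344), (360, 294, 343), (366, 296, 340)]
166.60263795660464 [-0.23  0.58  0.44  1.43  0.   -1.57]
-0.04 [(-50, 378, 170, 66, 67, 58), (-48, 375, 170, 68, 67, 59), (-46, 373, 170, 65, 65, 53), (-44, 370, 170, 60, 95, 58), (-42, 368, 170, 61, 169, 81), (-40, 365, 170, 60, 175, 81), (-38, 363, 170, 61, 174, 81), (-36, 360, 170, 69, 84, 61), (-34, 358, 170, 70, 71, 60), (-32, 355, 170, 72, 70, 59), (-30, 353, 170, 75, 73, 65), (-28, 350, 170, 68, 72, 54), (-26, 348, 170, 66, 132, 69), (-24, 345, 170, 67, 177, 85), (-22, 343, 170, 70, 
[... 1945 characters left out ...]
140), (6, 307, 157, 232, 203, 139), (8, 305, 157, 232, 204, 141), (10, 302, 157, 232, 203, 140), (12, 300, 157, 232, 204, 142), (14, 297, 157, 231, 203, 139), (16, 295, 157, 232, 203, 139), (18, 292, 157, 231, 203, 141), (20, 290, 157, 232, 202, 140), (22, 287, 157, 232, 204, 141), (24, 284, 157, 231, 202, 141), (26, 282, 157, 231, 203, 141), (28, 279, 157, 230, 200, 140), (30, 277, 157, 134, 125, 107), (32, 274, 157, 113, 111, 101), (34, 272, 157, 178, 177, 167), (36, 269, 157, 230, 229, 224), (38, 267, 157, 228, 228, 222), (40, 264, 157, 71, 167, 85), (42, 262, 157, 72, 154, 83), (44, 259, 157, 76, 74, 66), (46, 257, 157, 77, 74, 67), (48, 254, 157, 75, 74, 68), (50, 251, 157, 74, 72, 65)]
```

The wrist view puts the divider faces at x -12.5 and +33.5 mm. The bay is 46 mm wide as it should be, but its centre is at +10.5 mm, so the levering pushed the drawer about 10 mm in. I'll dip the case partway into the bay and push the front divider gently back out to the stop.

>>> move_arm:
  moves:
    - [[0.0105,-0.0025,-0.01,0,0],[0.0105,-0.0025,-0.03,0,0],[0.0105,-0.0025,-0.05,0,0],[0.0105,-0.0025,-0.065,0,0],[0.0105,-0.0025,-0.07,0,0]]

```text
clock: 28.48
eef_pos: [0.6516, -0.1517, 0.0969]
tool_rot: [-0.62, 0.785, 0.001, -0.001]
ft_force: [0.8, -0.1, -2.8]
grip_width: 0.0221
grasp_force: 60.7
```

>>> move_arm:
  moves:
    - [[-0.005,0.0012,0,0,0],[-0.01,0.0023,0,0,0],[-0.013,0.003,0,0,0],[-0.016,0.0037,0,0,0],[-0.019,0.0044,0,0,0]]

```text
clock: 29.1
eef_pos: [0.6339, -0.1482, 0.0999]
tool_rot: [-0.619, 0.785, -0.001, 0.001]
ft_force: [2.5, -2.4, -0.2]
grip_width: 0.0218
grasp_force: 60.9
```

>>> move_arm:
  moves:
    - [[-0.002,0.0005,0,0,0],[-0.004,0.0009,0,0,0],[-0.005,0.0012,0,0,0]]

```text
clock: 29.48
eef_pos: [0.63, -0.1472, 0.0997]
tool_rot: [-0.619, 0.785, -0.002, 0.001]
ft_force: [6.6, -0.3, -1.1]
grip_width: 0.0219
grasp_force: 60.8
```

```bash
cat >> h.py <<'E'
def bay(ys=(-.04,-.05,.0)):
    c,o=snap("wrist"); T=R.from_quat(o["tool_rot"]).as_matrix(); H=np.array(c["hand_eye"]);K=c["camera_matrix"]
    for y in ys:
        w=[]
        for x in np.arange(-.06,.06,.001):
            p=BAY+x*XC+y*YC+[0,0,.06]; q=H[:3,:3].T@(T.T@(p-o["eef_pos"])-H[:3,3]); u,v=int(round(K[0,2]+K[0,0]*q[0]/-q[2])),int(round(K[1,2]-K[1,1]*q[1]/-q[2]))
            if 0<=u<640 and 0<=v<480:
                a=c["color"][v,u].astype(int)
                if a.min()>190 and a.max()-a.min()<20: w.append(round(x*1000))
        print("white at",y,w)
    print(o["clock"],o["eef_pos"].round(4),cab(o["eef_pos"]),o["ft_force"].round(1))
E
python3 -c "
from h import *
bay()"
```

```text
white at -0.04 [-28, -27, -26, -25, 22, 23, 24, 25, 26]
white at -0.05 [-29, -28, -27, -26, -25, 22, 23, 24, 25, 26]
white at 0.0 []
29.475 [ 0.63   -0.1472  0.0997] [-0.0123 -0.      0.0997] [ 6.6 -0.3 -1.1]
```

The divider is back at -24.5 mm (centre -1.5), matching the earlier at-stop measurement. One more nudge to confirm the stop.

>>> move_arm:
  moves:
    - [[-0.002,0.0005,0,0,0],[-0.003,0.0007,0,0,0],[-0.003,0.0007,0,0,0]]

```text
clock: 29.9
eef_pos: [0.6292, -0.1469, 0.0999]
tool_rot: [-0.619, 0.785, -0.003, 0.003]
ft_force: [10.1, -1.9, -4.2]
grip_width: 0.0223
grasp_force: 60.6
```

```bash
python3 -c "
from h import *
bay((-.04,))"
```

```text
white at -0.04 [-29, -28, -27, -26, -25, 22, 23, 24, 25, 26]
29.9 [ 0.6292 -0.1469  0.0999] [-0.0132  0.0001  0.0999] [10.1 -1.9 -4.2]
```

The stop is confirmed: force rose without motion. Recentring and lowering to the floor.

>>> move_arm:
  moves:
    - [[0.005,-0.0012,0,0,0],[0.011,-0.0026,0,0,0],[0.011,-0.0026,-0.008,0,0],[0.011,-0.0026,-0.015,0,0],[0.011,-0.0026,-0.018,0,0]]

```text
clock: 30.58
eef_pos: [0.6348, -0.1483, 0.0793]
tool_rot: [-0.62, 0.785, 0.001, -0.001]
ft_force: [-0.7, -0.1, -2.3]
grip_width: 0.0223
grasp_force: 60.8
```

>>> move_arm:
  moves:
    - [[0,0,-0.002,0,0],[0,0,-0.003,0,0],[0,0,-0.003,0,0]]

```text
clock: 30.95
eef_pos: [0.6364, -0.1486, 0.079]
tool_rot: [-0.62, 0.785, -0.0, 0.0]
ft_force: [-1.9, 0.5, 5.6]
grip_width: 0.0219
grasp_force: 61.7
```

Floor contact is at TCP z 0.079, as predicted, so I'm releasing and retreating straight up.

>>> move_arm:
  moves:
    - [[0,0,0.0,0,32],[0,0,0.0,0,40],[0,0,0.0,0,45],[0,0,0.0,0,45]]

```text
clock: 31.45
eef_pos: [0.6362, -0.1487, 0.0776]
tool_rot: [-0.62, 0.785, 0.0, -0.0]
ft_force: [-0.2, 0.9, 0.5]
grip_width: 0.0386
grasp_force: 0.0
```

```bash
python3 -c "
from h import *
tilt(); bay((-.045,-.05))"
```

```text
31.45 eef [ 0.6362 -0.1487  0.0776] cab [-0.006  -0.      0.0776] F [-0.2  0.9  0.5] w 0.0386
[(192, 301, 335), (198, 295, 334), (204, 290, 336), (210, 291, 339), (216, 288, 338), (222, 280, 339), (228, 284, 340), (234, 277, 340), (240, 278, 342), (246, 277, 343), (252, 277, 357), (258, 277, 364), (264, 277, 369), (270, 278, 368), (276, 278, 364), (282, 278, 366), (288, 278, 369), (294, 278, 361), (300, 273, 361), (306, 279, 342), (312, 279, 342), (318, 281, 342), (324, 288, 351), (330, 284, 342), (336, 289, 351), (342, 289, 342), (348, 290, 342), (354, 290, 342), (360, 291, 342), (366, 292, 341)]
white at -0.045 [-28, -27, -26, -25, -24, 23, 24, 25, 26, 27]
white at -0.05 [-28, -27, -26, -25, -24, 23, 24, 25, 26, 27]
31.5 [ 0.6362 -0.1486  0.0777] [-0.006  -0.      0.0777] [0.1 0.1 0.3]
```

>>> move_arm:
  moves:
    - [[0,0,0.01,0,45],[0,0,0.03,0,45],[0,0,0.06,0,45],[0,0,0.1,0,45],[0,0,0.14,0,45]]

```text
clock: 32.17
eef_pos: [0.6361, -0.1486, 0.2198]
tool_rot: [-0.62, 0.785, -0.0, 0.0]
ft_force: [1.8, 0.6, 0.6]
grip_width: 0.0382
grasp_force: 0.0
```

>>> move_arm:
  moves:
    - [[-0.03,0.05,0.01,0,45],[-0.06,0.1,0.02,0,45],[-0.09,0.15,0.02,0,45],[-0.12,0.2,0.02,0,45],[-0.12,0.22,0.02,0,45]]

```text
clock: 32.8
eef_pos: [0.5141, 0.0737, 0.2395]
tool_rot: [-0.621, 0.784, -0.0, 0.001]
ft_force: [0.5, 0.3, -0.3]
grip_width: 0.0383
grasp_force: 0.0
```

Run:
```python
from h import *
for n in ("side","scene"):
    i,o=snap(n,f"pics/end_{n}.png"); hsv=cv2.cvtColor(i["color"],cv2.COLOR_RGB2HSV); m=cv2.inRange(hsv,(5,150,50),(20,255,255))
    e=proj(i,BAY+[0,0,.07])
    for q in cv2.findContours(m,cv2.RETR_EXTERNAL,cv2.CHAIN_APPROX_NONE)[0]:
        if cv2.contourArea(q)>40 and np.linalg.norm(q.mean(0)[0]-e)<50: print(n,cv2.contourArea(q),cv2.approxPolyDP(q,1.5,True)[:,0].tolist())
    pr=lambda x,y,z: proj(i,BAY+x*XC+y*YC+[0,0,z]).round(0).tolist()
    print("expected upright top",[pr(x,y,.12) for x,y in((-.018,-.032),(-.018,.032),(.006,.032),(.006,-.032))],"at z.06",[pr(x,y,.06) for x,y in((-.018,-.032),(-.018,.032),(.006,.032),(.006,-.032))])
    b=cv2.inRange(hsv,(100,120,30),(125,255,255)); e=proj(i,BAY-.125*XC+[0,0,.144])
    for q in cv2.findContours(b,cv2.RETR_EXTERNAL,cv2.CHAIN_APPROX_NONE)[0]:
        p=cv2.approxPolyDP(q,2.5,True)[:,0]
        if cv2.contourArea(q)>300 and np.linalg.norm(q.mean(0)[0]-e)<60: print(n,"blue",[(int(a),int(b),*cab(onz(i,float(a),float(b),.144))[:2].tolist()) for a,b in p])
print(o["clock"],o["eef_pos"])
```

```text
side 1024.5 [[440, 311], [428, 313], [423, 330], [423, 335], [435, 367], [442, 365], [452, 340]]
expected upright top [[439.0, 340.0], [427.0, 311.0], [440.0, 309.0], [452.0, 338.0]] at z.06 [[433.0, 357.0], [422.0, 328.0], [434.0, 326.0], [445.0, 355.0]]
side blue [(363, 291, -0.1301, 0.0802), (360, 314, -0.1475, 0.0321), (366, 313, -0.1365, 0.0323), (368, 318, -0.1356, 0.0214), (360, 320, -0.1504, 0.0199), (359, 334, -0.1588, -0.0074), (364, 352, -0.1588, -0.0427), (377, 351, -0.1369, -0.0448), (379, 354, -0.1351, -0.0509), (377, 358, -0.1403, -0.0575), (366, 360, -0.1591, -0.0577), (377, 402, -0.16, -0.1314), (383, 404, -0.1517, -0.1362), (393, 366, -0.1183, -0.0764), (369, 290, -0.1186, 0.0805)]
scene 534.5 [[147, 229], [141, 236], [143, 240], [145, 239], [160, 247], [164, 251], [172, 269], [176, 270], [180, 262], [171, 241], [155, 231]]
expected upright top [[148.0, 227.0], [172.0, 240.0], [165.0, 249.0], [140.0, 235.0]] at z.06 [[156.0, 241.0], [179.0, 255.0], [172.0, 263.0], [149.0, 250.0]]
scene blue [(160, 176, -0.121, -0.0771), (170, 200, -0.0833, -0.0188), (220, 226, -0.0849, 0.1083), (226, 240, -0.0647, 0.1377), (231, 240, -0.0697, 0.1462), (222, 205, -0.1279, 0.0817), (164, 174, -0.1295, -0.0731)]
32.85 [0.51525021 0.07529091 0.23937037]
```

The case's top corners match an upright case in the bay to within about 2 px in both views. The drawer front reads the same as at the stop, but the dividers may have crept about 1 mm in, so I'm giving the inside of the drawer front a gentle nudge outward with shut fingers.

>>> move_arm:
  moves:
    - [[0.011,-0.05,0,0,0],[0.022,-0.1,0,0,0],[0.033,-0.15,0,0,0],[0.044,-0.205,0,0,0],[0.044,-0.205,0,0,0]]

```text
clock: 33.52
eef_pos: [0.5603, -0.1387, 0.2375]
tool_rot: [-0.617, 0.787, -0.0, -0.0]
ft_force: [0.3, 0.2, -0.6]
grip_width: -0.0001
grasp_force: 0.0
```

>>> move_arm:
  moves:
    - [[0,0,-0.04,0,0],[0,0,-0.08,0,0],[0,0,-0.115,0,0],[0,0,-0.12,0,0],[0,0,-0.12,0,0]]

```text
clock: 34.15
eef_pos: [0.5606, -0.1336, 0.1188]
tool_rot: [-0.62, 0.785, -0.0, 0.0]
ft_force: [0.6, -0.5, 0.3]
grip_width: 0.0003
grasp_force: 0.0
```

>>> move_arm:
  moves:
    - [[-0.004,0.001,0,0,0],[-0.008,0.002,0,0,0],[-0.011,0.0026,0,0,0],[-0.014,0.0033,0,0,0]]

```text
clock: 34.65
eef_pos: [0.546, -0.1303, 0.1182]
tool_rot: [-0.62, 0.785, -0.0, 0.0]
ft_force: [0.5, 0.5, 0.1]
grip_width: 0.0
grasp_force: 0.0
```

>>> move_arm:
  moves:
    - [[-0.002,0.0005,0,0,0],[-0.004,0.001,0,0,0],[-0.006,0.0014,0,0,0],[-0.008,0.0018,0,0,0]]

```text
clock: 35.15
eef_pos: [0.538, -0.1285, 0.1177]
tool_rot: [-0.62, 0.785, 0.0, -0.0]
ft_force: [-0.6, -0.4, -0.3]
grip_width: -0.0002
grasp_force: 0.0
```

>>> move_arm:
  moves:
    - [[-0.001,0.0002,0,0,0],[-0.002,0.0005,0,0,0],[-0.003,0.0007,0,0,0],[-0.004,0.001,0,0,0]]

```text
clock: 35.65
eef_pos: [0.5341, -0.1275, 0.1178]
tool_rot: [-0.619, 0.785, 0.0, 0.0]
ft_force: [0.5, 0.2, 0.2]
grip_width: -0.0
grasp_force: 0.0
```

>>> move_arm:
  moves:
    - [[-0.001,0.0002,0,0,0],[-0.002,0.0005,0,0,0],[-0.003,0.0007,0,0,0],[-0.004,0.001,0,0,0]]

```text
clock: 36.15
eef_pos: [0.5301, -0.1265, 0.1178]
tool_rot: [-0.62, 0.785, -0.0, 0.0]
ft_force: [0.0, 0.1, -0.3]
grip_width: 0.0003
grasp_force: 0.0
```

>>> move_arm:
  moves:
    - [[-0.001,0.0002,0,0,0],[-0.002,0.0005,0,0,0],[-0.003,0.0007,0,0,0],[-0.003,0.0007,0,0,0]]

```text
clock: 36.65
eef_pos: [0.5271, -0.1258, 0.1178]
tool_rot: [-0.62, 0.785, -0.0, 0.0]
ft_force: [-0.0, -0.4, 0.2]
grip_width: 0.0001
grasp_force: 0.0
```

No contact yet. The shut tips sit higher than the nominal TCP, as they did at the handle, so I'm backing off, lowering 25 mm and pushing again.

>>> move_arm:
  moves:
    - [[0.019,-0.0044,0,0,0],[0.019,-0.0044,-0.015,0,0],[0.019,-0.0044,-0.028,0,0],[0.015,-0.0035,-0.028,0,0],[0.012,-0.0028,-0.028,0,0]]

```text
clock: 37.28
eef_pos: [0.5396, -0.1287, 0.0897]
tool_rot: [-0.619, 0.785, -0.001, 0.0]
ft_force: [5.9, -1.1, -5.0]
grip_width: -0.0001
grasp_force: 3.2
```

>>> move_arm:
  moves:
    - [[-0.002,0.0005,0,0,0],[-0.004,0.0009,0,0,0],[-0.006,0.0014,0,0,0],[-0.008,0.0018,0,0,0]]

```text
clock: 37.78
eef_pos: [0.54, -0.1288, 0.091]
tool_rot: [-0.619, 0.785, -0.007, 0.006]
ft_force: [23.5, -4.2, -18.9]
grip_width: 0.0
grasp_force: 11.9
```

Contact: 23 N with no motion, so the drawer is at its stop. Retreating and doing a final check.

>>> move_arm:
  moves:
    - [[0.01,-0.0023,0,0,0],[0.025,-0.006,0,0,0],[0.025,-0.006,0.05,0,0],[0.025,-0.006,0.11,0,0],[0.025,-0.006,0.15,0,0]]

```text
clock: 38.4
eef_pos: [0.5562, -0.1328, 0.2435]
tool_rot: [-0.619, 0.785, -0.001, 0.001]
ft_force: [0.4, 0.4, 0.6]
grip_width: 0.0003
grasp_force: 0.0
```

>>> move_arm:
  moves:
    - [[-0.02,0.05,0,0,0],[-0.04,0.1,0,0,0],[-0.06,0.15,0,0,0],[-0.08,0.2,0,0,0],[-0.08,0.2,0,0,0]]

```text
clock: 39.02
eef_pos: [0.4741, 0.0699, 0.2406]
tool_rot: [-0.622, 0.783, 0.0, 0.0]
ft_force: [0.4, -1.2, -0.3]
grip_width: 0.0001
grasp_force: 0.0
```

Run:
```python
from h import *
for n in ("side","scene"):
    i,o=snap(n); hsv=cv2.cvtColor(i["color"],cv2.COLOR_RGB2HSV); m=cv2.inRange(hsv,(5,150,50),(20,255,255)); e=proj(i,BAY+[0,0,.07])
    for q in cv2.findContours(m,cv2.RETR_EXTERNAL,cv2.CHAIN_APPROX_NONE)[0]:
        if cv2.contourArea(q)>40 and np.linalg.norm(q.mean(0)[0]-e)<50: print(n,cv2.contourArea(q),cv2.approxPolyDP(q,1.5,True)[:,0].tolist())
i,_=snap("side"); hsv=cv2.cvtColor(i["color"],cv2.COLOR_RGB2HSV); b=cv2.inRange(hsv,(100,120,30),(125,255,255))
for v in (340,350,360): x=np.flatnonzero(b[v]); x=x[(x>340)&(x<420)]; print(v,x.min(),x.max(),cab(onz(i,float(x.max()),float(v),.144))[:2])
print(o["clock"],o["eef_pos"],o["ft_force"].round(1))
```

```text
side 1025.5 [[439, 311], [427, 314], [422, 332], [434, 367], [442, 364], [451, 341]]
scene 540.5 [[148, 228], [142, 234], [143, 239], [145, 238], [161, 247], [172, 268], [176, 269], [181, 262], [171, 240]]
340 360 384 [-0.1198 -0.0266]
350 363 386 [-0.1216 -0.0458]
360 366 390 [-0.1202 -0.065 ]
39.075 [0.47509836 0.0684494  0.24057868] [ 0.3  0.2 -0.2]
```

The case is still upright and moved out with the drawer by about 1 px. The robot is clear, so I'm handing in.

```bash
python3 -c "
from workcell import job
print(job.job_done())"
```

```text
the job is handed in; nothing more can be done
None
```

I handed the job in at about 39 s: the drawer is at its stop and the orange case stands upright on a short end, free in the bay. On the way the case was knocked from the grip into the drawer and recovered, and the force peaked at about 78 N while I levered it upright; if the gripper's body took over 40 N of that, it counts as a fail, and I couldn't tell.

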